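Set out the mason's chisels at the banker

ROBOT

A 6-joint arm with a two-finger parallel gripper is mounted at the origin on the work surface. World frame = base frame: x ahead of the robot, y to its left, z up, the work surface at z = 0. Lengths are in mm, angles in rad, forces in N, time in s.
With the tool pointing down it reaches from about 300 to 775 mm from the base axis. Payload 14.6 kg.
Tool frame: the origin (TCP) lies on the centre line of the jaws, within the pads' length; the fingertips stand 8 mm ahead of it and the grasp point (between the pads) lies 11 mm behind it; z points along the fingers, y is the line along which they close (so a half turn about z gives the same grasp; the last joint's range is limited). The gripper opens to 94 mm and grips with 3 to 60 N. Pads are 16 mm wide; open, the fingers measure 119 mm over their backs; the gripper's body (75 mm by 177 mm) begins 78 mm behind the grasp point.
Start: joints at [-1.224, 0.3, 1.521, -0, 1.321, -0.067], TCP at [221.142, -503.573, 213.446] pointing down, gripper open.
Joint ranges: [-3.03, 3.03], [-0.79, 2.21], [0.23, 2.52], [-1.04, 4.18], [0, 3.07], [-2.55, 2.55]. Speed limits (rad/s): [2.22, 2.22, 2.57, 3.14, 3.14, 3.14].

INTERFACE

Orientations are given as [roll, pitch, yaw] about the fixed x, y, z axes, in that order (R = Rz(yaw) Ry(pitch) Rx(roll)).
In Python, from cell import manip gives the robot as it stands.
- The arm moves only by the tool jog_arm, never from a script. Its argument "rows" is one flat list of numbers, 7 for each row, row after row: the shift along the world's x, y, z in cm, then the turn, a rotation vector about the world's x, y, z in rad, then the closure, from 0 (fully open) to 1 (shut). In form: [dx, dy, dz, rx, ry, rz, fingers, dx, dy, dz, rx, ry, rz, fingers, ...]. A call has 1 to 20 rows; each row shifts and turns the commanded pose from where the row before left it; what a row does not reach is not made up. A row lasts 1/12 s, in which the tool goes at most 41.7 mm and 7.16 degrees, less where a joint would pass 70% of its speed; a pose out of reach is approached as far as the arm can. A call with a gripper value outside its range is refused whole. The fingers move at their own pace and stop on an object; "newtons" is the grip in N (left out, the last holds). Time passes only in rows, so rows that do not move let the fingers close. It gives the time, the measured TCP pose, the force, the opening and the grip force at its end, in the units of the state.
- manip.read_state(): the state, without advancing time (a new reading comes with each control period).
- manip.camera(name): name is "scene" or "top" or "wrist"; returns (picture, depth): 420x560x3 uint8, blue, green, red; 420x560 float32, mm along the optical axis (not along the pixel's ray), 0 where there is no reading.
- manip.camera_model(name): a dict with "K" (3x3 intrinsics, pixels), "R" (3x3) and "t" (3): a world point X has camera coordinates R X + t. Camera axes: x right, y down, z forward; pixel columns grow to the right and rows downward; lengths in mm; the calibration is good to about 2 mm. A picture is of the moment at which its call begins: read the wrist's pose just before it. camera_model takes no time and is no camera call; for the wrist camera it gives the pose at the moment of the call.
- manip.sign_off(): hands the job in; it is judged then, once.
The state is a dict: "clock": time; "joints": joint angles; "qd": joint speeds; "effort": joint torques, N m; "eef_pos": TCP position; "eef_rot": TCP orientation; "wrist_force": force on the tool from outside, world axes, zero at the start; "moment": the same for the moment, N m; "finger_gap": finger opening in mm; "finger_force": force on a finger pad.
Only numpy, scipy, OpenCV 4.12 (cv2) and the standard library are available. Lean on these libraries where they do the work, as an engineer would, in place of code of your own. Each camera call takes 0.05 s, during which the arm holds its last target. There are 200 camera calls.

TASK

Get the stone chisels out for the day's carving. First lift the hammer off the tool case and lay it on the rubber mat, then open the lid of the case all the way until it rests back on its stop, and stand every chisel from the case in the steel pot with the cutting end up. When the case is empty, shut its lid against the dust; leave the try square, the brush and the mug alone.

Things in the scene. Friction and masses are not known exactly. Their poses are not given: they have to be found in the camera images.
- tool_case: plywood tool case fixed to the bench, 210 deep (x) x 300 wide (y) x 62 mm high without lid, walls 10 mm. Origin: centre of underside; +x to the hinge side, away from the robot. Inside, two notched rails across it (12 mm thick, at x = +60 and -38 mm) carry chisels along x in slots at y = -90, -30, 30, 90 mm; notches 16 mm wide; notch floors 40, rail tops 50, case floor 10 mm above the origin.
- lid (a joint): plywood lid of the case, 210 x 300 x 10 mm, 0.38 kg. Hinge axis parallel to the case's y, 105 mm to +x of the case origin, 62 mm above it. 0 = shut, 1.78 rad = open, leaning back on its hinges' stop. No catch; damped hinges: let go below 1.35 rad it sinks shut slowly, past 1.62 it sinks back on to its stop.
- lid_handle (a point): the middle of the round bar handle on top of the lid: a bar 10 mm thick, 100 mm long, parallel to the hinge axis, its axis 40 mm above the lid's top face, 25 mm from the front edge, 185 mm from the hinge. With the lid open it is behind the lid.
- lid_edge (a point): the middle of the lid's front edge, at half the 10 mm thickness of the board, 210 mm from the hinge; the highest part of the lid when it is open.
- hammer: a club hammer, 0.64 kg, that lies on the shut lid at the start: steel head 32 x 70 x 32 mm (x, y, z), wooden handle from the head towards -x to 190 mm from the origin, 22 mm thick next to the head and 30 mm at its end; the handle's rounded end stands 7 mm out of the head at +x. Origin: under the head's centre, on the underside; z up as it lies.
- hammer_head (a point): centre of the hammer's head, 16 mm above the underside.
- hammer_grip (a point): point on the axis of the handle, 38 mm from the head's centre, close to the balance point; 22 mm thick here.
- mat: a black ribbed rubber mat fixed on the bench, 260 (x) x 180 (y) x 4 mm. Origin: centre of its underside.
- pot: a heavy open steel pot that stands loose on the bench, 0.85 kg: outside 84 mm across, 92 mm high, wall 3 mm, bottom 6 mm thick. Origin: centre of its underside.
- chisel1: stone flat chisel with a 20 mm wide cutting edge, red band, or absent (None) in this start: steel, 175 mm long, 0.16 kg, octagonal shank 12 mm across; the blade flares over the last 43 mm in the y direction. Origin: mid-length on its axis; +x to the cutting end. At the start it lies in a slot of the case, blunt end to the hinge side, axis 46 mm above the case's underside.
- chisel1_head (a point): centre of the struck (blunt, banded) end of chisel1, 87.5 mm from its middle.
- chisel1_edge (a point): centre of the cutting end of chisel1, 87.5 mm from its middle.
- chisel2: stone broad chisel with a 34 mm wide cutting edge, blue band, or absent (None) in this start: steel, 175 mm long, 0.16 kg, octagonal shank 12 mm across; the blade flares over the last 43 mm in the y direction. Origin: mid-length on its axis; +x to the cutting end. At the start it lies in a slot of the case, blunt end to the hinge side, axis 46 mm above the case's underside.
- chisel2_head (a point): centre of the struck (blunt, banded) end of chisel2, 87.5 mm from its middle.
- chisel2_edge (a point): centre of the cutting end of chisel2, 87.5 mm from its middle.
- chisel3: stone claw (toothed) chisel with a 26 mm wide edge, yellow band, or absent (None) in this start: steel, 175 mm long, 0.16 kg, octagonal shank 12 mm across; the blade flares over the last 43 mm in the y direction. Origin: mid-length on its axis; +x to the cutting end. At the start it lies in a slot of the case, blunt end to the hinge side, axis 46 mm above the case's underside.
- chisel3_head (a point): centre of the struck (blunt, banded) end of chisel3, 87.5 mm from its middle.
- chisel3_edge (a point): centre of the cutting end of chisel3, 87.5 mm from its middle.
- chisel4: stone punch that tapers to a point, green band, or absent (None) in this start: steel, 175 mm long, 0.16 kg, octagonal shank 12 mm across. Origin: mid-length on its axis; +x to the cutting end. At the start it lies in a slot of the case, blunt end to the hinge side, axis 46 mm above the case's underside.
- chisel4_head (a point): centre of the struck (blunt, banded) end of chisel4, 87.5 mm from its middle.
- chisel4_edge (a point): centre of the cutting end of chisel4, 87.5 mm from its middle.
- square: bystander: a try square lying flat, wooden stock 18 x 110 x 16 mm along y, steel blade 150 x 30 x 3 mm towards +x. Origin: under the stock's centre.
- brush: bystander: a dusting brush 220 mm long, 42 mm wide, lying along its x axis. Origin: centre of its underside.
- mug: bystander: a blue mug, 80 mm across, 90 mm high, with a handle. Origin: centre of its underside.
Things that resemble listed ones, but are neither listed nor needed, are in the scene too. Leave any orange or red look-alike of the pot alone. What is shaped like the hammer but red is not meant.

How it is judged:
By the outcome, as a careful person would: the job done as asked, in the order asked, and still so for the second after the job is handed in, with the robot touching nothing.
Of chisel1, chisel2, chisel3, chisel4 only 2 to 4 are there at a start; the rules pass over those that are not, and their reading is None.
At some moment in a run one of hammer may be knocked a few centimetres aside while the robot is not near it.
Once in a run the grip may slacken for a moment while it holds something.
It also fails if it takes over 210 s, if anything falls off the work surface, if the arm or the gripper's body presses on something with over 40 N, if the wrist force passes 120 N, or if a joint passes its speed limit or range.

## Working session

There is one attempt and no reset: what is moved stays moved. The work goes in short steps, Python scripts to look and compute and a tool call to move; the robot and the scene stay as the last step left them, time stands still between calls to the robot, and variables do not carry over. Pictures are saved under pics/ and viewed, at most 14 in all, crops included, and the job is handed in when it is done.

Besides the shell and the picture viewer there is one more tool, called as name(argument=value, ...), one argument or row to a line, values as JSON. jog_arm: Moves the arm, as the interface text tells. Its arguments: {"type":"object","properties":{"rows":{"type":"array"},"newtons":{"type":"number"}},"required":["rows"]}

```bash
ls; mkdir -p pics
cat > h.py <<'E'
import numpy as np, cv2
from cell import manip
from scipy.spatial.transform import Rotation as Ro
def grab(n):
    m=manip.camera_model(n); p,d=manip.camera(n); return p,d,{k:np.array(v,float) for k,v in m.items()}
def ray(m,u,v,z):
    d=m["R"].T@np.linalg.solve(m["K"],[u,v,1.]); c=-m["R"].T@m["t"]; return c+d*(z-c[2])/d[2]
def cloud(d,m):
    v,u=np.indices(d.shape); P=np.stack([u,v,np.ones_like(u)],-1).reshape(-1,3)@np.linalg.inv(m["K"]).T*d.reshape(-1,1)
    return ((P-m["t"])@m["R"]).reshape(d.shape+(3,))
def proj(m,X):
    c=m["R"]@np.array(X,float)+m["t"]; q=m["K"]@c; return q[:2]/q[2]
def st():
    s=manip.read_state(); print({k:np.round(v,3).tolist() for k,v in s.items() if k in("clock","joints","eef_pos","eef_rot","wrist_force","finger_gap","finger_force")})
E
python3 - <<'E'
from h import *
for n in("top","scene"):
    p,d,m=grab(n); cv2.imwrite(f"pics/{n}0.png",p); np.savez(f"{n}0.npz",p=p,d=d,**m); print(n,-m["R"].T@m["t"],m["K"][0,0])
st()
E
```

```text
pics
top [ 428.39281604   87.70885363 1558.11390617] 525.742514024773
scene [ 889.12616318  763.79615932 1240.49537009] 419.1760680552584
{'clock': 0.1, 'joints': [-1.224, 0.3, 1.522, -0.0, 1.321, -0.067], 'eef_pos': [221.061, -503.374, 212.954], 'eef_rot': [-3.141, -0.0, 0.414], 'wrist_force': [-0.544, -0.954, -0.544], 'finger_force': 0.0, 'finger_gap': 94.204}
```

View pics/top0.png

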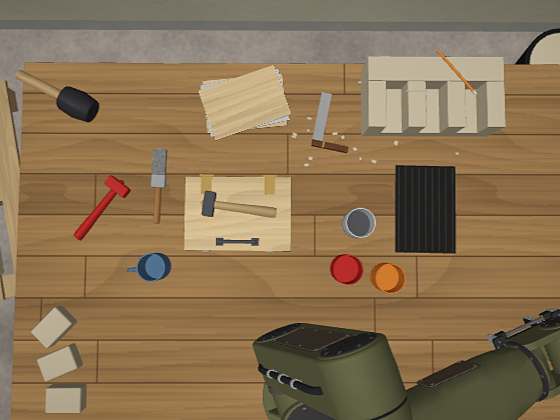

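View pics/scene0.png

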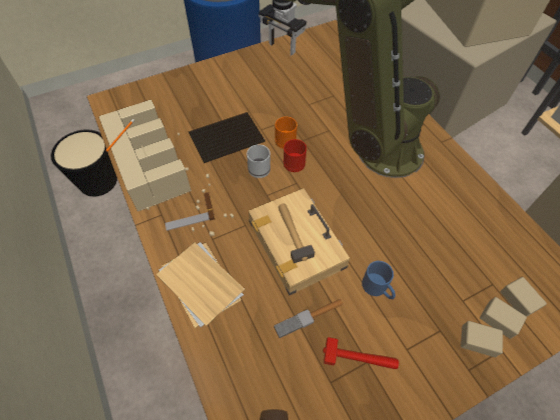

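The top view shows the case at about (238,213), with the hammer on it: head at (209,205), grip toward (275,212). The lid handle is at (238,241), the grey pot at (359,223) and the mat at (426,209). Image up is +x and image right is −y.

Run:
```python
from h import *
z=np.load("top0.npz"); p,d=z["p"],z["d"]; m={k:z[k] for k in "KRt"}; C=cloud(d,m); hsv=cv2.cvtColor(p,cv2.COLOR_BGR2HSV)
def rep(n,mask,win,zpl):
    M=np.zeros(mask.shape,np.uint8); x0,y0,x1,y1=win; M[y0:y1,x0:x1]=mask[y0:y1,x0:x1]*255
    c=max(cv2.findContours(M,0,2)[0],key=cv2.contourArea); 
    W=np.array([ray(m,*q[0],zpl)[:2] for q in c],np.float32); r=cv2.minAreaRect(W)
    zz=C[...,2][M>0]; print(n,"c",np.round(r[0],1),"size",np.round(r[1],1),"ang",round(r[2],2),"z pct",np.round(np.percentile(zz,[5,50,95]),1)); return M
Z=C[...,2]
rep("lid",(Z>58)&(Z<82),(170,165,305,260),72)
rep("lid+",(Z>58)&(Z<140),(170,165,305,260),72)
rep("bar",(Z>95),(205,232,270,250),112)
rep("hamhandle",(Z>82),(216,185,290,225),90)
rep("hamhead",(Z>93),(195,185,217,222),104)
rep("mat",(hsv[...,2]<70),(380,150,470,265),4)
rep("pot",(Z>70),(335,200,380,243),92)
rep("pot_rim",(Z>84),(335,200,380,243),92)
rep("red",(Z>70),(325,248,365,290),92)
rep("mug",(Z>60),(130,248,175,285),90)
for n,(u,v) in dict(brushtip=(158,150),brushend=(157,222),sq=(330,146),sqtip=(325,95)).items(): print(n,ray(m,u,v,10).round(0),C[v,u].round(0))
```

```text
lid c [525.6 193.2] size [218.4 298.5] ang 0.01 z pct [66.4 71.9 77.3]
lid+ c [525.6 193.2] size [218.4 298.5] ang 0.01 z pct [ 66.6  72.5 102.5]
bar c [442.9 191.9] size [  8.2 106.9] ang 0.1 z pct [110.8 115.7 121.2]
hamhandle c [534.5 168.3] size [170.9  28.9] ang 82.99 z pct [ 89.   97.7 105.1]
hamhead c [549.3 269.5] size [72.3 38.8] ang 0.61 z pct [ 96.4 103.  108.5]
mat c [ 542.7 -359.5] size [179.6 258.2] ang 89.0 z pct [-1.8  4.1 10.2]
pot c [ 496.7 -151.2] size [81.1 84.2] ang 0.1 z pct [ 72.8  89.7 244.6]
pot_rim c [ 496.8 -152.6] size [81.2 81.3] ang 89.55 z pct [  84.7   91.7 1558.1]
red c [ 366.2 -116.5] size [80.  83.5] ang 0.06 z pct [ 73.8  90.1 100.2]
mug c [369.5 431. ] size [80.8 91. ] ang 45.6 z pct [63.4 84.3 94.1]
brushtip [715. 434.  10.] [713. 433.  18.]
brushend [501. 433.  10.] [500. 432.  16.]
sq [729. -77.  10.] [727. -77.  16.]
sqtip [883. -63.  10.] [886. -64.   3.]
```

The measurements fit: the lid is shut at z≈72, the bar is at x≈443 and z≈115, and the pot and mat sizes match. I'll go to the hammer first.

jog_arm(
  rows=[1.6, 3.65, 0.2, 0, 0, 0.052, 0.3, 1.6, 3.65, 0.2, 0, 0, 0.052, 0.3, 1.6, 3.65, 0.2, 0, 0, 0.052, 0.3, 1.6, 3.65, 0.2, 0, 0, 0.052, 0.3, 1.6, 3.65, 0.2, 0, 0, 0.052, 0.3, 1.6, 3.65, 0.2, 0, 0, 0.052, 0.3, 1.6, 3.65, 0.2, 0, 0, 0.052, 0.3, 1.6, 3.65, 0.2, 0, 0, 0.052, 0.3, 1.6, 3.65, 0.2, 0, 0, 0.052, 0.3, 1.6, 3.65, 0.2, 0, 0, 0.052, 0.3, 1.6, 3.65, 0.2, 0, 0, 0.052, 0.3, 1.6, 3.65, 0.2, 0, 0, 0.052, 0.3, 1.6, 3.65, 0.2, 0, 0, 0.052, 0.3, 1.6, 3.65, 0.2, 0, 0, 0.052, 0.3, 1.6, 3.65, 0.2, 0, 0, 0.052, 0.3, 1.6, 3.65, 0.2, 0, 0, 0.052, 0.3, 1.6, 3.65, 0.2, 0, 0, 0.052, 0.3, 1.6, 3.65, 0.2, 0, 0, 0.052, 0.3, 1.6, 3.65, 0.2, 0, 0, 0.052, 0.3, 1.6, 3.65, 0.2, 0, 0, 0.052, 0.3],
)

```text
clock: 1.77
eef_pos: [541.4, 228.5, 253.2]
eef_rot: [-3.141, 0.0, 1.457]
wrist_force: [0.2, -1.1, 0.4]
finger_gap: 66.0
finger_force: 0.0
```

Run:
```python
from h import *
st(); m=manip.camera_model("wrist"); s=manip.read_state()
p,d,m=grab("wrist"); cv2.imwrite("pics/w1.png",p); C=cloud(d,m); np.savez("w1.npz",p=p,d=d,**m)
print(m["R"].T[:,2],(-m["R"].T@m["t"]).round(1))
Z=C[...,2]; v=(d>0)
for n,lo,hi in(("handle/head",84,150),):
    M=(v&(Z>lo)&(Z<hi)).astype(np.uint8)*255
    for c in cv2.findContours(M,0,2)[0]:
        if cv2.contourArea(c)<800: continue
        k=np.zeros(M.shape,np.uint8); cv2.drawContours(k,[c],-1,1,-1); P=C[(k>0)&(M>0)]
        r=cv2.minAreaRect(P[:,:2].astype(np.float32)); print(np.round(r[0],1),np.round(r[1],1),round(r[2],1),np.percentile(P[:,2],[5,50,95]).round(0))
```

```text
{'clock': 1.767, 'joints': [0.337, 0.359, 1.351, -0.0, 1.432, 0.451], 'eef_pos': [541.382, 228.488, 253.17], 'eef_rot': [-3.141, 0.0, 1.457], 'wrist_force': [0.18, -1.064, 0.355], 'finger_force': 0.0, 'finger_gap': 66.039}
[-0.02553163 -0.22516683 -0.97398564] [549.9 294.1 424. ]
[539.7 207.4] [179.8  69.6] 81.7 [ 92. 100. 104.]
[370.7 421.5] [55.4 80. ] 82.5 [85. 89. 91.]
```

View pics/w1.png

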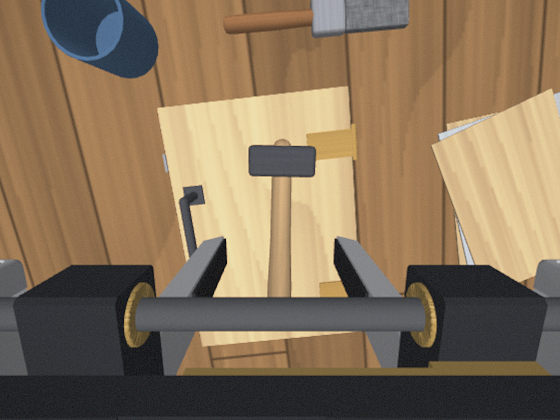

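The wrist view shows the hammer head at (282,161) and its grip running down between the open fingers to about (280,290).

Run:
```python
from h import *
z=np.load("w1.npz"); m={k:z[k] for k in "KRt"}; C=cloud(z["d"],m); Z=C[...,2]; p=z["p"].astype(int)
M=(Z>86)&(Z<112); h=M&(p[...,2]-p[...,0]>30)
for v in range(185,290,20):
    u=np.where(h[v,250:310])[0]+250
    print(v,u.min(),u.max(),ray(m,u.mean(),v,88).round(1),C[v,int(u.mean())].round(1))
k=M&~h; k[:, :240]=0;k[:,325:]=0;k[:140]=0;k[182:]=0
P=C[k&(Z>98)];print("head",np.median(P,0),P.min(0),P.max(0), cv2.minAreaRect(P[:,:2].astype(np.float32)))
```

```text
185 271 290 [545.4 247.8  88. ] [545.  249.3  98.5]
205 271 290 [542.9 225.5  88. ] [542.5 227.7  98.2]
225 270 290 [539.7 202.7  88. ] [540.  205.4  98.1]
245 270 289 [536.4 179.1  88. ] [536.3 183.2  99.9]
265 268 290 [533.  154.8  88. ] [533.5 159.3  98.8]
285 267 290 [529.4 129.7  88. ] [529.7 136.  100.7]
head [549.78041606 274.71130947 103.57100555] [514.6753462  255.3659089   98.66130501] [585.05762468 293.07702951 106.02724827] ((550.0133666992188, 274.0166015625), (30.793962478637695, 68.59485626220703), 83.366943359375)
```

jog_arm(
  rows=[0.3, 0.7, -3, 0, 0, -0.02, 0.4, 0, 0, -3, 0, 0, 0, 0.4, 0, 0, -3, 0, 0, 0, 0.4, 0, 0, -3, 0, 0, 0, 0.4, 0, 0, -2.5, 0, 0, 0, 0.4, 0, 0, -1.5, 0, 0, 0, 0.4, 0, 0, -1, 0, 0, 0, 0.4, 0, 0, 0, 0, 0, 0, 0.4, 0, 0, 0, 0, 0, 0, 0.9, 0, 0, 0, 0, 0, 0, 0.9, 0, 0, 0, 0, 0, 0, 0.9, 0, 0, 0, 0, 0, 0, 0.9, 0, 0, 0, 0, 0, 0, 0.9, 0, 0, 0, 0, 0, 0, 0.9, 0, 0, 0, 0, 0, 0, 0.9],
  newtons=50,
)

```text
clock: 3.07
eef_pos: [544.1, 233.5, 83.8]
eef_rot: [3.142, -0.0, 1.434]
wrist_force: [-1.8, -1.2, 4.3]
finger_gap: 20.9
finger_force: 50.0
```

jog_arm(
  rows=[0, 0, 1, 0, 0, 0, 0.9, 0, 0, 2.5, 0, 0, 0, 0.9, 0, 0, 3, 0, 0, 0, 0.9, 0, 0, 3, 0, 0, 0, 0.9, 0, 0, 3, 0, 0, 0, 0.9, 0.3, -2, 1, 0, 0, -0.09, 0.9, 0.3, -3, 0, 0, 0, -0.1, 0.9, 0.3, -3.5, 0, 0, 0, -0.1, 0.9, 0.3, -4, 0, 0, 0, -0.1, 0.9, 0.3, -4, 0, 0, 0, -0.1, 0.9, 0.3, -4, 0, 0, 0, -0.1, 0.9, 0.3, -4, 0, 0, 0, -0.1, 0.9, 0.3, -4, 0, 0, 0, -0.1, 0.9, 0.3, -4, 0, 0, 0, -0.1, 0.9, 0.3, -4, 0, 0, 0, -0.1, 0.9, 0.3, -4, 0, 0, 0, -0.1, 0.9, 0.3, -4, 0, 0, 0, -0.1, 0.9, 0.3, -4, 0, 0, 0, -0.1, 0.9, 0.3, -4, 0, 0, 0, -0.1, 0.9, 0.3, -3, 0, 0, 0, -0.044, 0.9],
)

```text
clock: 4.73
eef_pos: [588.2, -324.7, 218.1]
eef_rot: [-3.141, 0.001, -0.008]
wrist_force: [-0.1, 0.4, -5.5]
finger_gap: 20.8
finger_force: 50.0
```

jog_arm(
  rows=[0, -1.8, -3, 0, 0, 0, 0.9, 0, -1.7, -4, 0, 0, 0, 0.9, 0, 0, -4, 0, 0, 0, 0.9, 0, 0, -3.5, 0, 0, 0, 0.9, 0, 0, -2.5, 0, 0, 0, 0.9, 0, 0, -1.5, 0, 0, 0, 0.9, 0, 0, -0.8, 0, 0, 0, 0.9, 0, 0, -0.5, 0, 0, 0, 0.9, 0, 0, -0.4, 0, 0, 0, 0.9, 0, 0, 0, 0, 0, 0, 0.9],
)

```text
clock: 5.57
eef_pos: [589.5, -356.1, 18.9]
eef_rot: [3.141, -0.001, -0.0]
wrist_force: [0.2, 0.0, -5.4]
finger_gap: 20.6
finger_force: 50.0
```

jog_arm(
  rows=[0, 0, -0.1, 0, 0, 0, 0.9, 0, 0, 0, 0, 0, 0, 0.9, 0, 0, 0, 0, 0, 0, 0.6, 0, 0, 0, 0, 0, 0, 0.5, 0, 0, 0, 0, 0, 0, 0.5, 0, 0, 0, 0, 0, 0, 0.5, 0, 0, 2, 0, 0, 0, 0.5, 0, 0, 3, 0, 0, 0, 0.5, 0, 0, 4, 0, 0, 0, 0.5, 0, 0, 4, 0, 0, 0, 0.5, -1, 4, 4, 0, 0, 0, 0.5, -1, 4, 4, 0, 0, 0, 0.5, -1, 4, 0, 0, 0, 0.1, 0.5, -1, 4, 0, 0, 0, 0.1, 0.5, -1, 4, 0, 0, 0, 0.1, 0.5, -1, 4, 0, 0, 0, 0.1, 0.5, -1, 4, 0, 0, 0, 0.1, 0.5, -1, 4, 0, 0, 0, 0.1, 0.5, -1, 4, 0, 0, 0, 0.1, 0.5],
)

```text
clock: 7.15
eef_pos: [503.9, -16.2, 205.7]
eef_rot: [3.141, -0.001, 0.705]
wrist_force: [0.7, -0.2, -0.1]
finger_gap: 46.7
finger_force: 0.0
```

Run:
```python
from h import *
st(); p,d,m=grab("top"); C=cloud(d,m); Z=C[...,2]; cv2.imwrite("pics/t1.png",p)
hsv=cv2.cvtColor(p,cv2.COLOR_BGR2HSV)
s=np.zeros(Z.shape,bool); s[150:280,370:470]=1
P=C[s&(Z>18)&(Z<45)]; r=cv2.minAreaRect(P[:,:2].astype(np.float32)); print("ham",r,P.min(0),P.max(0))
s=np.zeros(Z.shape,bool); s[165:260,170:305]=1
P=C[s&(Z>55)&(Z<85)]; print(P.min(0),P.max(0))
# bar centre, case yaw: front edge slope
M=(s&(Z>55)&(Z<85)); 
for u in range(190,290,15):
    v=np.where(M[:,u])[0]; print(u,ray(m,u,v.min()-.5,72)[:2].round(1),ray(m,u,v.max()+.5,72)[:2].round(1))
```

```text
{'clock': 7.15, 'joints': [-0.105, 0.204, 1.66, 0.0, 1.277, 0.762], 'eef_pos': [503.859, -16.158, 205.678], 'eef_rot': [3.141, -0.001, 0.705], 'wrist_force': [0.74, -0.197, -0.106], 'finger_force': 0.0, 'finger_gap': 46.686}
ham ((494.09442138671875, -283.04193115234375), (190.3127899169922, 331.1088562011719), 84.291015625) [ 335.55352932 -390.90218075   18.05247434] [ 652.7990858  -188.51252453   44.55911088]
[416.39889966  43.66787109  55.20056858] [636.55186713 343.26034891  84.47653593]
190 [630.3 328.3] [420.6 325.3]
205 [636.2 285.8] [415.1 283.1]
220 [627.7 243.1] [417.9 241. ]
235 [627.8 200.5] [418.  198.8]
250 [628.  157.8] [418.1 156.6]
265 [633.8 115.1] [418.1 114.4]
280 [628.2  72.4] [418.2  72.1]
```

jog_arm(
  rows=[-0.7, 2.3, 0, 0, 0, 0.087, 0.5, -0.7, 2.3, 0, 0, 0, 0.087, 0.5, -0.7, 2.3, 0, 0, 0, 0.087, 0.5, -0.7, 2.3, 0, 0, 0, 0.087, 0.5, -0.7, 2.3, 0, 0, 0, 0.087, 0.5, -0.7, 2.3, 0, 0, 0, 0.087, 0.5, -0.7, 2.3, 0, 0, 0, 0.087, 0.5, -0.7, 2.3, 0, 0, 0, 0.087, 0.5, -0.5, 2.3, 0, 0, 0, 0.087, 0.5, 0, 0.2, -2, 0, 0, 0.083, 0.5, 0, 0, -3, 0, 0, 0, 0.5, 0, 0, -2.5, 0, 0, 0, 0.5, 0, 0, -1.7, 0, 0, 0, 0.5, 0, 0, -1.2, 0, 0, 0, 0.5, 0, 0, 0, 0, 0, 0, 0.5],
)

```text
clock: 8.45
eef_pos: [442.8, 190.8, 99.3]
eef_rot: [-3.139, 0.001, 1.566]
wrist_force: [0.2, 0.2, -0.4]
finger_gap: 46.8
finger_force: 0.0
```

jog_arm(
  rows=[0, 0, 0, 0, 0, 0, 0.95, 0, 0, 0, 0, 0, 0, 0.95, 0, 0, 0, 0, 0, 0, 0.95, 0, 0, 0, 0, 0, 0, 0.95, 0, 0, 0, 0, 0, 0, 0.95, 0, 0, 0, 0, 0, 0, 0.95],
  newtons=25,
)

```text
clock: 8.95
eef_pos: [443.3, 191.2, 101.4]
eef_rot: [-3.141, -0.0, 1.566]
wrist_force: [-24.9, 0.3, 11.6]
finger_gap: 10.5
finger_force: 12.8
```

Run:
```python
from h import *
st()
hx,hz=628,62
for f in np.arange(0,1.8,.1):
    c,s=np.cos(f),np.sin(f); print(round(f,2),round(hx-185*c+50*s,1),round(hz+185*s+50*c-11,1))
```

```text
{'clock': 8.95, 'joints': [0.331, 0.283, 1.826, 0.0, 1.033, 0.336], 'eef_pos': [443.345, 191.188, 101.388], 'eef_rot': [-3.141, -0.0, 1.566], 'wrist_force': [-24.938, 0.262, 11.581], 'finger_force': 12.826, 'finger_gap': 10.507}
0.0 443.0 101.0
0.1 448.9 119.2
0.2 456.6 136.8
0.3 466.0 153.4
0.4 477.1 169.1
0.5 489.6 183.6
0.6 503.5 196.7
0.7 518.7 208.4
0.8 535.0 218.5
0.9 552.2 227.0
1.0 570.1 233.7
1.1 588.6 238.6
1.2 607.6 241.5
1.3 626.7 242.6
1.4 645.8 241.8
1.5 664.8 239.1
1.6 683.4 234.5
1.7 701.4 228.0
```

View pics/t1.png

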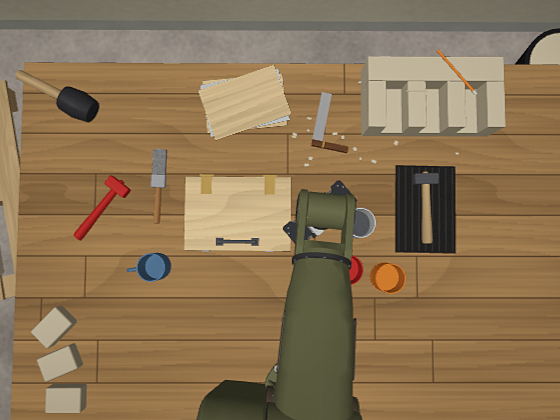

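The picture shows the hammer on the mat, with its head at (427,179) and its grip end at (427,243). I now swing the lid open along its arc.

jog_arm(
  rows=[0.1, 0, 0.9, 0, 0, 0, 0.95, 0.3, 0, 0.92, 0, 0, 0, 0.95, 0.38, 0, 0.88, 0, 0, 0, 0.95, 0.39, 0, 0.88, 0, 0, 0, 0.95, 0.47, 0, 0.83, 0, 0, 0, 0.95, 0.47, 0, 0.83, 0, 0, 0, 0.95, 0.55, 0, 0.79, 0, 0, 0, 0.95, 0.56, 0, 0.78, 0, 0, 0, 0.95, 0.62, 0, 0.73, 0, 0, 0, 0.95, 0.63, 0, 0.72, 0, 0, 0, 0.95, 0.69, 0, 0.66, 0, 0, 0, 0.95, 0.7, 0, 0.65, 0, 0, 0, 0.95, 0.76, 0, 0.59, 0, 0, 0, 0.95, 0.76, 0, 0.58, 0, 0, 0, 0.95, 0.81, 0, 0.51, 0, 0, 0, 0.95, 0.82, 0, 0.5, 0, 0, 0, 0.95, 0.86, 0, 0.43, 0, 0, 0, 0.95, 0.86, 0, 0.42, 0, 0, 0, 0.95, 0.89, 0, 0.34, 0, 0, 0, 0.95, 0.9, 0, 0.33, 0, 0, 0, 0.95],
  newtons=35,
)

```text
clock: 10.62
eef_pos: [569.3, 190.9, 235.3]
eef_rot: [3.141, 0.0, 1.566]
wrist_force: [-3.9, -3.0, 4.3]
finger_gap: 8.7
finger_force: 35.0
```

jog_arm(
  rows=[0.92, 0, 0.25, 0, 0, 0, 0.95, 0.93, 0, 0.24, 0, 0, 0, 0.95, 0.95, 0, 0.15, 0, 0, 0, 0.95, 0.95, 0, 0.14, 0, 0, 0, 0.95, 0.95, 0, 0.06, 0, 0, 0, 0.95, 0.96, 0, 0.05, 0, 0, 0, 0.95, 0.95, 0, -0.04, 0, 0, 0, 0.95, 0.96, 0, -0.04, 0, 0, 0, 0.95, 0.95, 0, -0.13, 0, 0, 0, 0.95, 0.95, 0, -0.14, 0, 0, 0, 0.95, 0.93, 0, -0.23, 0, 0, 0, 0.95, 0.93, 0, -0.23, 0, 0, 0, 0.95, 0.9, 0, -0.32, 0, 0, 0, 0.95, 0.9, 0, -0.33, 0, 0, 0, 0.95],
)

```text
clock: 11.78
eef_pos: [700.9, 190.4, 228.8]
eef_rot: [3.141, 0.001, 1.565]
wrist_force: [-2.1, -4.7, 0.9]
finger_gap: 8.5
finger_force: 35.0
```

jog_arm(
  rows=[0, 0, 0, 0, 0, 0, 0.7, 0, 0, 0, 0, 0, 0, 0.7, 0, 0, 0, 0, 0, 0, 0.7, 0, 0, 0, 0, 0, 0, 0.7, 0, 0, 1.5, 0, 0, 0, 0.7, 0, 0, 2, 0, 0, 0, 0.7, 0, 0, 2, 0, 0, 0, 0.7, 0, 0, 2, 0, 0, 0, 0.7, 0, 0, 2, 0, 0, 0, 0.7, 0, 0, 1.5, 0, 0, 0, 0.7, 0, 0, 0, 0, 0, 0, 0.7, -1.5, 0, 0, 0, 0, 0, 0.7, -3, 0, 0, 0, 0, 0, 0.7, -4, 0, 0, 0, 0, -0.1, 0.6, -4, 0, 0, 0, 0, -0.12, 0.6, -4, 0, 0, 0, 0, -0.12, 0.6, -4, 0, 0, 0, 0, -0.12, 0.6, -3, 0, 0, 0, 0, -0.12, 0.6],
)

```text
clock: 13.28
eef_pos: [463.8, 191.0, 337.5]
eef_rot: [-3.141, -0.0, 0.985]
wrist_force: [1.1, 0.0, 0.8]
finger_gap: 37.5
finger_force: 0.0
```

Run:
```python
from h import *
st(); 
for n in("wrist","top"):
    p,d,m=grab(n); cv2.imwrite(f"pics/{n}2.png",p); np.savez(f"{n}2.npz",p=p,d=d,**m)
```

```text
{'clock': 13.283, 'joints': [0.318, 0.125, 1.448, 0.0, 1.568, 0.903], 'eef_pos': [463.796, 191.025, 337.464], 'eef_rot': [-3.141, -0.0, 0.985], 'wrist_force': [1.081, 0.017, 0.829], 'finger_force': 0.0, 'finger_gap': 37.474}
```

View pics/wrist2.png

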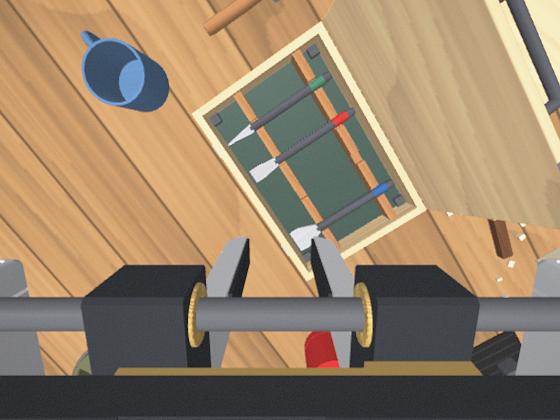

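View pics/top2.png

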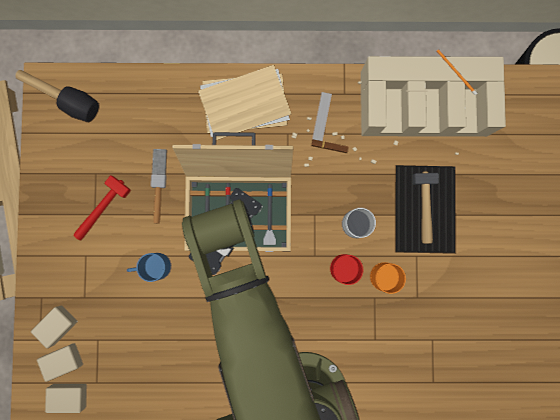

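The wrist view shows three chisels: green with its head at (325,80) and tip at (230,143), red from (352,114) to (258,176), and blue from (393,184) to (300,240). The top view shows the lid leaning back open and the pot at (359,223).

```bash
cat > kin.py <<'E'
import numpy as np
from scipy.optimize import least_squares
S=[([-1.224,.3,1.5215,1.321],[221.1,-503.4,213.0]),([.337,.359,1.351,1.432],[541.4,228.5,253.2]),([-.105,.204,1.66,1.277],[503.86,-16.16,205.68]),([.331,.283,1.826,1.033],[443.3,191.2,101.4]),([.318,.125,1.448,1.568],[463.8,191.0,337.5])]
# planar, tool down: r=a1+a2 s2+a3 s23+b3 c23 ; z=h+a2 c2+a3 c23-b3 s23 (h includes tool)
def rz(q,p):
    a1,a2,a3,b3,h=p; A=q[1];B=q[1]+q[2]
    return a1+a2*np.sin(A)+a3*np.sin(B)+b3*np.cos(B), h+a2*np.cos(A)+a3*np.cos(B)-b3*np.sin(B)
if __name__=="__main__":
    f=lambda p:np.concatenate([[rz(q,p)[0]-(x[0]*np.cos(q[0])+x[1]*np.sin(q[0])),rz(q,p)[1]-x[2]] for q,x in S])
    s=least_squares(f,[0,400,400,0,0]); print(s.x.round(1),f(s.x).round(1))
    for q,x in S: print("lat",round(-x[0]*np.sin(q[0])+x[1]*np.cos(q[0]),1))
E
python3 kin.py
python3 - <<'E'
from h import *
z=np.load("wrist2.npz"); m={k:z[k] for k in "KRt"}; C=cloud(z["d"],m); p=z["p"]; hsv=cv2.cvtColor(p,cv2.COLOR_BGR2HSV)
for n,h,e in(("green",(325,80),(230,143)),("red",(352,114),(258,176)),("blue",(393,184),(300,240))):
    H,E=ray(m,*h,46),ray(m,*e,46); print(n,H.round(1),E.round(1),"len",np.linalg.norm(H-E).round(1),C[h[1],h[0]].round(0))
    H=np.array(h);E_=np.array(e)
    for t in(.3,.4,.5):
        q=(H+(E_-H)*t); 
        # centre of dark shank across the line
        print("   ",t,C[int(q[1]),int(q[0])].round(1))
z=np.load("top2.npz"); m={k:z[k] for k in "KRt"}; C=cloud(z["d"],m); hsv=cv2.cvtColor(z["p"],cv2.COLOR_BGR2HSV)
for n,lo,hi in(("green",50,85),("blue",100,130),("red",0,6)):
    M=((hsv[...,0]>=lo)&(hsv[...,0]<=hi)&(hsv[...,1]>120)&(hsv[...,2]>60)).astype(np.uint8); M[:180]=0;M[200:]=0;M[:,:200]=0;M[:,282:]=0
    ys,xs=np.where(M); print(n,len(xs),ray(m,xs.mean(),ys.mean(),50).round(1) if len(xs) else None, ray(m,xs.mean(),ys.min()-.5,50)[0].round(1))
# pot
Z=C[...,2]; s=np.zeros(Z.shape,bool); s[195:245,335:385]=1
P=C[s&(Z>80)&(Z<105)]; r=cv2.minEnclosingCircle(P[:,:2].astype(np.float32)); print("pot",r)
E
```

```text
[ 1.000e-01  4.237e+02  4.476e+02  4.130e+01 -4.050e+01] [ 0.1  0.2 -0.  -0.1 -0.3 -0.2  0.2  0.   0.1  0.1]
lat 36.8
lat 36.6
lat 36.7
lat 36.8
lat 36.4
green [600.4 281.1  46. ] [439.3 284.8  46. ] len 161.1 [599. 281.  51.]
    0.3 [552.8 283.   52.8]
    0.4 [537.3 282.3  52.3]
    0.5 [521.1 283.4  52.5]
red [608.7 220.9  46. ] [446.1 222.4  46. ] len 162.6 [607. 221.  51.]
    0.3 [560.2 223.   51. ]
    0.4 [544.9 223.1  52.5]
    0.5 [528.9 221.9  50.6]
blue [608.8  99.7  46. ] [444.1 103.   46. ] len 164.8 [607. 102.  52.]
    0.3 [560.5 103.9  52.7]
    0.4 [543.3 103.9  51.6]
    0.5 [527.2 103.4  51.3]
green 2 [581.3 279.4  50. ] 584.2
blue 32 [587.5 102.4  50. ] 599.1
red 36 [590.4 222.6  50. ] 601.7
pot ((496.8800964355469, -152.74618530273438), 42.433807373046875)
```

jog_arm(
  rows=[0.4, 0.32, -2, 0, 0, -0.1, 0.6, 0.4, 0.32, -2, 0, 0, -0.1, 0.6, 0.4, 0.32, -2, 0, 0, -0.1, 0.6, 0.4, 0.32, -2, 0, 0, -0.1, 0.6, 0.4, 0.32, -2, 0, 0, -0.1, 0.6, 0.4, 0.32, -2, 0, 0, -0.1, 0.6, 0.4, 0.32, -2, 0, 0, -0.1, 0.6, 0.4, 0.32, -2, 0, 0, -0.1, 0.6, 0.4, 0.32, -2, 0, 0, -0.1, 0.6, 0.4, 0.3, -2, 0, 0, -0.085, 0.6, 0, 0, -1, 0, 0, 0, 0.6, 0, 0, 0, 0, 0, 0, 0.6],
)

```text
clock: 14.38
eef_pos: [505.9, 222.5, 125.4]
eef_rot: [3.14, 0.004, 0.009]
wrist_force: [0.6, 0.2, 0.7]
finger_gap: 37.9
finger_force: 0.0
```

Run:
```python
from h import *
st(); p,d,m=grab("wrist"); cv2.imwrite("pics/w3.png",p); np.savez("w3.npz",p=p,d=d,**m)
C=cloud(d,m); hsv=cv2.cvtColor(p,cv2.COLOR_BGR2HSV); Z=C[...,2]
M=(Z>44)&(Z<58)&(hsv[...,1]<110); 
for y0 in (103,223,283):
    P=C[M&(abs(C[...,1]-y0)<14)&(C[...,0]>430)&(C[...,0]<616)]
    print(y0,len(P), P[:,0].min().round(1) if len(P) else 0, P[:,0].max().round(1) if len(P) else 0)
    for x in (500,515,530,545): 
        Q=P[abs(P[:,0]-x)<4]; 
        if len(Q): print("  ",x,np.percentile(Q[:,1],[5,50,95]).round(1))
```

```text
{'clock': 14.383, 'joints': [0.348, 0.396, 1.607, 0.0, 1.143, 1.91], 'eef_pos': [505.947, 222.543, 125.422], 'eef_rot': [3.14, 0.004, 0.009], 'wrist_force': [0.618, 0.182, 0.691], 'finger_force': 0.0, 'finger_gap': 37.904}
103 2494 469.7 609.8
   500 [100.5 107.6 110.9]
   515 [100.5 107.1 110.8]
   530 [100.1 106.9 110.6]
   545 [ 99.6 107.1 110.7]
223 2897 437.6 612.8
   500 [220.5 225.9 231.3]
   515 [219.9 225.6 231.4]
   530 [220.  225.7 231.4]
   545 [220.2 225.8 231.4]
283 2904 457.7 610.0
   500 [278.9 284.  290.5]
   515 [278.9 283.5 289.7]
   530 [278.7 283.4 289.6]
   545 [278.7 283.3 289.7]
```

View pics/w3.png

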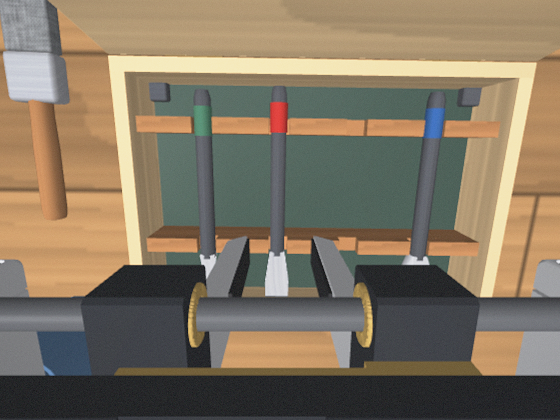

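The wrist view shows red's band at (279,115), midway between the fingers, and the green and blue shanks at (205,165) and (428,180). Red spans x from 438 to 613, which is its full 175 mm. I'll pick red now.

jog_arm(
  rows=[-0.15, 0.2, -2, 0, 0, 0, 0.6, 0, 0, -2.5, 0, 0, 0, 0.6, 0, 0, -2.2, 0, 0, 0, 0.6, 0, 0, -1.5, 0, 0, 0, 0.6, 0, 0, -0.8, 0, 0, 0, 0.6, 0, 0, 0, 0, 0, 0, 0.6, 0, 0, 0, 0, 0, 0, 1, 0, 0, 0, 0, 0, 0, 1, 0, 0, 0, 0, 0, 0, 1, 0, 0, 0, 0, 0, 0, 1, 0, 0, 0, 0, 0, 0, 1],
  newtons=50,
)

```text
clock: 15.35
eef_pos: [505.9, 225.1, 39.0]
eef_rot: [-3.141, -0.001, 0.006]
wrist_force: [-1.0, -0.8, 6.1]
finger_gap: 11.7
finger_force: 50.0
```

jog_arm(
  rows=[0, 0, 2, 0, 0, 0, 1, 0, 0, 3.5, 0, 0, 0, 1, 0, 0, 4, 0, 0, 0, 1, 0, 0, 4, 0, 0, 0, 1, 0, -0.5, 4, 0, 0, 0.1, 1, 0, -1, 4, 0, 0, 0.115, 1, 0, -2, 3, 0, 0, 0.115, 1, -0.1, -2, 0, 0, 0, 0.115, 1, -0.2, -2, 0, 0, 0, 0.115, 1, -0.2, -2, 0, 0, 0, 0.115, 1, -0.2, -2, 0, 0, 0, 0.115, 1, -0.2, -2, 0, 0, 0, 0.115, 1, -0.2, -2, 0, 0, 0, 0.115, 1, -0.2, -2, 0, 0, 0, 0.115, 1, -0.2, -2, 0, 0, 0, 0.115, 1, -0.2, -2, 0, 0, 0, 0.115, 1, -0.2, -2, 0, 0, 0, 0.115, 1, -0.2, -2, 0, 0, 0, 0.115, 1, -0.2, -2, 0, 0, 0, 0.115, 1, -0.2, -2, 0, 0, 0, 0.115, 1],
)

```text
clock: 17.02
eef_pos: [480.2, -70.9, 283.3]
eef_rot: [-3.142, 0.0, 1.836]
wrist_force: [0.4, 0.1, -1.7]
finger_gap: 11.5
finger_force: 50.0
```

jog_arm(
  rows=[-0.2, -1.5, 0, 0, 0, 0.115, 1, -0.2, -1.5, 0, 0, 0, 0.115, 1, -0.2, -1.5, 0, 0, 0, 0.115, 1, -0.2, -1.5, 0, 0, 0, 0.115, 1, -0.2, -1.5, 0, 0, 0, 0.115, 1, 0, -1, 0, 0, 0, 0.115, 1, 0, 0, 0, 0, 0, 0.115, 1, 0, 0, 0, 0, 0, 0.115, 1, 0, 0, 0, 0, 0, 0.028, 1, 0, 0, 0, -0.036, -0.093, 0, 1, 0, 0, 0, -0.036, -0.093, 0, 1, 0, 0, 0, -0.036, -0.093, 0, 1, 0, 0, 0, -0.036, -0.093, 0, 1, 0, 0, 0, -0.036, -0.093, 0, 1, 0, 0, 0, -0.036, -0.093, 0, 1],
)

```text
clock: 18.27
eef_pos: [470.3, -154.9, 283.8]
eef_rot: [-3.137, 0.604, 2.78]
wrist_force: [0.8, -0.7, -0.9]
finger_gap: 11.3
finger_force: 50.0
```

Run:
```python
from h import *
st(); s=manip.read_state(); R=Ro.from_euler("xyz",s["eef_rot"]).as_matrix(); print(R.round(3)); q=s["joints"]
from kin import rz
p=[.1,423.7,447.6,41.3,-40.5]
r,z=rz(q,p); th=np.pi-(q[1]+q[2]+q[4]); x=s["eef_pos"]; rr=x[0]*np.cos(q[0])+x[1]*np.sin(q[0])
print("theta",th,"L from r",(rr-r)/np.sin(th),"L from z",(x[2]-z)/(1-np.cos(th)))
```

```text
{'clock': 18.267, 'joints': [-0.402, -0.198, 1.988, 0.027, 0.748, -1.624], 'eef_pos': [470.295, -154.919, 283.804], 'eef_rot': [-3.137, 0.604, 2.78], 'wrist_force': [0.78, -0.658, -0.919], 'finger_force': 49.984, 'finger_gap': 11.253}
[[-0.77   0.356  0.53 ]
 [ 0.291  0.934 -0.205]
 [-0.568 -0.004 -0.823]]
theta 0.603493488191448 L from r 262.29117208445746 L from z 262.81023037145764
```

```bash
cat > ik.py <<'E'
import numpy as np
from scipy.spatial.transform import Rotation as Ro
A2,A3,B3,L,H,LAT=423.7,447.6,41.3,262.5,222.,36.7
LO=np.array([-3.03,-.79,.23,-1.04,0,-2.55]);HI=np.array([3.03,2.21,2.52,4.18,3.07,2.55])
def wristR(q4,q5,q6,q1,B):
    # forearm frame: f along forearm, n bend dir for j4=0, l=left
    e=np.array([np.cos(q1),np.sin(q1),0]);l=np.array([-np.sin(q1),np.cos(q1),0]);k=np.array([0,0,1.])
    f=np.sin(B)*e+np.cos(B)*k; n=np.cos(B)*e-np.sin(B)*k
    n4=np.cos(q4)*n+np.sin(q4)*l; l4=-np.sin(q4)*n+np.cos(q4)*l
    a=np.cos(q5)*f+np.sin(q5)*n4; t=-np.sin(q5)*f+np.cos(q5)*n4   # j5 about l4
    # tool down,j4=0: t=-e ; yaw=q1-q6+pi/2 -> x_t=(cos yaw,sin yaw)= cos(q6-pi/2)e - sin(q6-pi/2) l
    g=q6-np.pi/2; x=np.cos(g)*(-t)-np.sin(g)*l4
    return np.stack([x,np.cross(a,x),a],1)
def fk(q):
    B=q[1]+q[2]; R=wristR(q[3],q[4],q[5],q[0],B)
    e=np.array([np.cos(q[0]),np.sin(q[0]),0]);l=np.array([-np.sin(q[0]),np.cos(q[0]),0]);k=np.array([0,0,1.])
    w=(A2*np.sin(q[1])+A3*np.sin(B)+B3*np.cos(B))*e+LAT*l+(H+A2*np.cos(q[1])+A3*np.cos(B)-B3*np.sin(B))*k
    return w+L*R[:,2],R
def ik(x,R):
    w=np.array(x)-L*R[:,2]; rho=np.hypot(*w[:2]); q1=np.arctan2(w[1],w[0])-np.arcsin(LAT/rho)
    r=np.sqrt(rho**2-LAT**2); z=w[2]-H; D=np.hypot(r,z); A3e=np.hypot(A3,B3); d=np.arctan2(B3,A3)
    c=(D*D-A2*A2-A3e*A3e)/(2*A2*A3e)
    if abs(c)>1: return []
    be=np.arccos(c); q3=be-d; q2=np.arctan2(r,z)-np.arctan2(A3e*np.sin(be),A2+A3e*np.cos(be)); B=q2+q3
    e=np.array([np.cos(q1),np.sin(q1),0]);l=np.array([-np.sin(q1),np.cos(q1),0]);k=np.array([0,0,1.])
    f=np.sin(B)*e+np.cos(B)*k; n=np.cos(B)*e-np.sin(B)*k; a=R[:,2]
    q5=np.arccos(np.clip(a@f,-1,1)); q4=np.arctan2(a@l,a@n)
    R0=wristR(q4,q5,np.pi/2,q1,B); g=np.arctan2(-(R[:,0]@(R0[:,1])),R[:,0]@R0[:,0])
    # x=cos g x0 - sin g l4 ; y0 = a×x0
    s=np.sign(R0[:,1]@wristR(q4,q5,0,q1,B)[:,0]); g=np.arctan2(s*(R[:,0]@R0[:,1])*-1*-1, R[:,0]@R0[:,0]); 
    out=[]
    for gg in(g,-g):
        for k4 in(0,2*np.pi):
            for k6 in(-2*np.pi,0,2*np.pi):
                q=np.array([q1,q2,q3,q4+k4,q5,gg+np.pi/2+k6])
                if np.abs(fk(q)[1]-R).max()<1e-3 and (q>LO).all() and (q<HI).all(): out.append(q)
    return out
def down(yaw): return Ro.from_euler("xyz",[np.pi,0,yaw]).as_matrix()
def target(psi,th,yaw0=None):  # tool dir horizontally at heading psi, tilt th from down, blunt end down
    e=np.array([np.cos(psi),np.sin(psi),0]);k=np.array([0,0,1.])
    a=np.sin(th)*e-np.cos(th)*k; x=-(np.cos(th)*e+np.sin(th)*k); return np.stack([x,np.cross(a,x),a],1)
E
python3 - <<'E'
from ik import *
q=[-0.402,-0.198,1.988,0.027,0.748,-1.624]; print(fk(q)[0].round(1),fk(q)[1].round(3))
print([s.round(3) for s in ik(*fk(q))])
for psi in (-.37,0.2,.6,.9,1.2,1.57,1.9):
  for th in (60,70,80):
    th=np.radians(th); R=target(psi,th); e=np.array([np.cos(psi),np.sin(psi),0]); k=np.array([0,0,1.])
    base=np.array([497,-152.7,8])-12*e; g=base+107*(np.cos(th)*e+np.sin(th)*k); x=g+11*R[:,2]
    for up in (0,110): print(psi,round(np.degrees(th)),up,[s.round(2).tolist() for s in ik(x+[0,0,up],R)])
E
```

```text
[ 470.5 -154.9  283.7] [[-0.77   0.356  0.53 ]
 [ 0.291  0.934 -0.205]
 [-0.568 -0.004 -0.823]]
[array([-0.402, -0.198,  1.988,  0.027,  0.748, -1.624])]
-0.37 60 0 [[-0.37, 0.32, 2.25, 3.15, 0.47, 1.57]]
-0.37 60 110 [[-0.37, 0.04, 2.2, 3.15, 0.14, 1.56]]
-0.37 70 0 [[-0.37, 0.37, 2.33, 3.14, 0.78, 1.57]]
-0.37 70 110 [[-0.37, 0.03, 2.31, 3.15, 0.42, 1.57]]
-0.37 80 0 [[-0.37, 0.48, 2.39, 3.14, 1.12, 1.57]]
-0.37 80 110 [[-0.37, 0.08, 2.4, 3.15, 0.73, 1.57]]
0.2 60 0 [[-0.62, 0.37, 2.17, 1.87, 0.73, 2.25]]
0.2 60 110 []
0.2 70 0 [[-0.7, 0.42, 2.23, 2.02, 0.96, 2.04]]
0.2 70 110 [[-0.7, 0.12, 2.21, 1.78, 0.85, 2.43]]
0.2 80 0 [[-0.77, 0.52, 2.27, 2.09, 1.2, 1.89]]
0.2 80 110 [[-0.77, 0.18, 2.28, 1.95, 1.06, 2.21]]
0.6 60 0 [[-0.71, 0.45, 2.02, 1.41, 1.01, 2.36]]
0.6 60 110 []
0.6 70 0 [[-0.79, 0.51, 2.04, 1.52, 1.18, 2.2]]
0.6 70 110 [[-0.79, 0.27, 2.03, 1.42, 1.21, 2.48]]
0.6 80 0 [[-0.86, 0.6, 2.05, 1.59, 1.36, 2.07]]
0.6 80 110 [[-0.86, 0.33, 2.06, 1.53, 1.37, 2.34]]
0.9 60 0 [[-0.72, 0.53, 1.88, 1.17, 1.22, 2.36]]
0.9 60 110 []
0.9 70 0 [[-0.79, 0.6, 1.88, 1.26, 1.37, 2.25]]
0.9 
[... 342 characters left out ...]
1.2 80 0 [[-0.81, 0.78, 1.66, 1.12, 1.71, 2.21]]
1.2 80 110 [[-0.81, 0.58, 1.67, 1.15, 1.79, 2.38]]
1.57 60 0 [[-0.65, 0.71, 1.55, 0.77, 1.65, 2.24]]
1.57 60 110 [[-0.65, 0.55, 1.52, 0.79, 1.8, 2.38]]
1.57 70 0 [[-0.69, 0.8, 1.49, 0.84, 1.8, 2.21]]
1.57 70 110 [[-0.69, 0.63, 1.47, 0.88, 1.92, 2.36]]
1.57 80 0 [[-0.73, 0.89, 1.42, 0.91, 1.95, 2.21]]
1.57 80 110 [[-0.73, 0.71, 1.42, 0.98, 2.05, 2.36]]
1.9 60 0 [[-0.58, 0.79, 1.41, 0.58, 1.84, 2.11]]
1.9 60 110 [[-0.58, 0.63, 1.38, 0.62, 1.99, 2.23]]
1.9 70 0 [[-0.61, 0.88, 1.31, 0.65, 2.0, 2.12]]
1.9 70 110 [[-0.61, 0.73, 1.3, 0.71, 2.13, 2.24]]
1.9 80 0 [[-0.64, 0.99, 1.22, 0.73, 2.15, 2.15]]
1.9 80 110 [[-0.64, 0.82, 1.23, 0.81, 2.26, 2.28]]
```

```bash
cat > plan.py <<'E'
from ik import *
def tcp(lat,bp,l,psi=1.9,th=np.radians(75),z0=9):
    e=np.array([np.cos(psi),np.sin(psi),0]);s=np.array([np.sin(psi),-np.cos(psi),0]);k=np.array([0,0,1.]); R=target(psi,th)
    b=np.array([497,-152.7,z0])+lat*s+bp*e
    return b+l*(np.cos(th)*e+np.sin(th)*k)+11*R[:,2],R
E
python3 - <<'E'
from plan import *
for lat,bp in((24,-12),(-24,-12),(0,-22)):
    x,R=tcp(lat,bp,107); print(lat,x.round(1),Ro.from_matrix(R).as_euler("xyz").round(3),[(s.round(2),ik(x+[0,0,120],R)) for s in ik(x,R)])
# path checks
R1=target(1.9,np.radians(75)); rv=Ro.from_matrix(R1@down(0).T).as_rotvec(); print("rv from pick",rv.round(3),np.linalg.norm(rv))
x0=np.array([504,224,283]); x1=x+[0,0,120]
for t in np.linspace(0,1,9):
    R=Ro.from_rotvec(rv*t).as_matrix()@down(0); print(round(t,2),[s.round(2).tolist() for s in ik(x0+(x1-x0)*t,R)])
print("now")
for yaw in(2.77,1.5,0,-1.24):print([s.round(2).tolist() for s in ik([470,-155,283],down(yaw))])
for t in(0.3,.6,.9,1.31): print([s.round(2).tolist() for s in ik(x1,target(1.9,t))])
E
```

```text
24 [ 511.2 -120.   109.5] [ 3.142  1.309 -1.242] [(array([-0.6 ,  0.96,  1.21,  0.73,  2.08,  2.17]), [array([-0.59836738,  0.79318434,  1.20166944,  0.80783289,  2.21173511,
        2.32130433])])]
-24 [ 465.8 -135.6  109.5] [ 3.142  1.309 -1.242] [(array([-0.66,  0.91,  1.32,  0.65,  2.07,  2.09]), [array([-0.65623023,  0.73130062,  1.31050009,  0.73029929,  2.214294  ,
        2.23372137])])]
0 [ 491.7 -137.3  109.5] [ 3.142  1.309 -1.242] [(array([-0.64,  0.95,  1.24,  0.69,  2.09,  2.14]), [array([-0.63509782,  0.77776164,  1.22895181,  0.76829716,  2.22704579,
        2.28120967])])]
rv from pick [ 0.806  1.127 -1.05 ] 1.7386929756644085
0.0 [[0.35, 0.26, 1.41, -0.0, 1.47, 1.92]]
0.12 [[0.21, 0.28, 1.41, 0.13, 1.56, 1.9]]
0.25 [[0.06, 0.32, 1.4, 0.25, 1.66, 1.89]]
0.38 [[-0.07, 0.37, 1.39, 0.35, 1.76, 1.9]]
0.5 [[-0.2, 0.44, 1.37, 0.44, 1.87, 1.93]]
0.62 [[-0.32, 0.52, 1.34, 0.51, 1.97, 1.98]]
0.75 [[-0.43, 0.61, 1.3, 0.59, 2.06, 2.05]]
0.88 [[-0.54, 0.69, 1.27, 0.67, 2.15, 2.15]]
1.0 [[-0.64, 0.78, 1.23, 0.77, 2.23, 2.28]]
now
[[-0.39, 0.13, 1.57, 0.0, 1.45, -1.59]]
[[-0.39, 0.13, 1.57, 0.0, 1.45, -0.32]]
[[-0.39, 0.13, 1.57, -0.0, 1.45, 1.18]]
[[-0.39, 0.13, 1.57, -0.0, 1.45, 2.42]]
[[-0.45, 0.31, 1.49, 0.21, 1.55, 2.33]]
[[-0.54, 0.45, 1.39, 0.38, 1.77, 2.26]]
[[-0.59, 0.59, 1.3, 0.54, 1.98, 2.24]]
[[-0.64, 0.78, 1.23, 0.77, 2.23, 2.28]]
```

jog_arm(
  rows=[0, 0, 0, 0.036, 0.093, 0, 1, 0, 0, 0, 0.036, 0.093, 0, 1, 0, 0, 0, 0.036, 0.093, 0, 1, 0, 0, 0, 0.036, 0.093, 0, 1, 0, 0, 0, 0.036, 0.093, 0, 1, 0, 0, 0, 0.036, 0.093, 0, 1, 0, 0, 0, 0, 0, -0.12, 1, 0, 0, 0, 0, 0, -0.12, 1, 0, 0, 0, 0, 0, -0.12, 1, 0, 0, 0, 0, 0, -0.12, 1, 0, 0, 0, 0, 0, -0.12, 1, 0, 0, 0, 0, 0, -0.12, 1, 0, 0, 0, 0, 0, -0.12, 1, 0, 0, 0, 0, 0, -0.12, 1, 0, 0, 0, 0, 0, -0.12, 1, 0, 0, 0, 0, 0, -0.12, 1, 0, 0, 0, 0, 0, -0.12, 1, 0, 0, 0, 0, 0, -0.12, 1, 0, 0, 0, 0, 0, -0.12, 1, 0, 0, 0, 0, 0, -0.12, 1],
)

```text
clock: 19.93
eef_pos: [470.4, -154.9, 283.2]
eef_rot: [-3.141, 0.0, 1.093]
wrist_force: [0.6, 0.1, -2.0]
finger_gap: 11.7
finger_force: 50.0
```

jog_arm(
  rows=[0, 0, 0, 0, 0, -0.12, 1, 0, 0, 0, 0, 0, -0.12, 1, 0, 0, 0, 0, 0, -0.12, 1, 0, 0, 0, 0, 0, -0.12, 1, 0, 0, 0, 0, 0, -0.12, 1, 0, 0, 0, 0, 0, -0.12, 1, 0, 0, 0, 0, 0, -0.12, 1, 0, 0, 0, 0, 0, -0.12, 1, 0, 0, 0, 0, 0, -0.12, 1, 0, 0, 0, 0, 0, -0.12, 1, 0, 0, 0, 0, 0, -0.12, 1, 0, 0, 0, 0, 0, -0.12, 1, 0, 0, 0, 0, 0, -0.12, 1, 0, 0, 0, 0, 0, -0.12, 1, 0.4, 0.4, 0, 0, 0, -0.12, 1, 0.4, 0.4, 0, 0, 0, -0.12, 1, 0.4, 0.4, 0, 0, 0, -0.12, 1, 0.4, 0.4, 0, 0, 0, -0.12, 1, 0.4, 0.4, 0, 0, 0, -0.06, 1, 0, 0, 0, 0, 0, 0, 1],
)

```text
clock: 21.6
eef_pos: [490.8, -134.5, 283.1]
eef_rot: [3.141, 0.0, -1.124]
wrist_force: [-0.6, -0.3, -2.1]
finger_gap: 11.4
finger_force: 50.0
```

jog_arm(
  rows=[0, 0, 0, 0, 0, -0.118, 1, 0.2, 0.14, -0.4, 0.1126, 0.0385, 0, 1, 0.2, 0.14, -0.4, 0.1126, 0.0385, 0, 1, 0.2, 0.14, -0.4, 0.1126, 0.0385, 0, 1, 0.2, 0.14, -0.4, 0.1126, 0.0385, 0, 1, 0.2, 0.14, -0.4, 0.1126, 0.0385, 0, 1, 0.2, 0.14, -0.4, 0.1126, 0.0385, 0, 1, 0.2, 0.14, -0.4, 0.1126, 0.0385, 0, 1, 0.2, 0.14, -0.4, 0.1126, 0.0385, 0, 1, 0.2, 0.14, -0.4, 0.1126, 0.0385, 0, 1, 0.2, 0.14, -0.4, 0.1126, 0.0385, 0, 1, 0, 0, -0.4, 0.1126, 0.0385, 0, 1, 0, 0, 0, 0, 0, 0, 1, 0, 0, 0, 0, 0, 0, 1],
)

```text
clock: 22.77
eef_pos: [510.5, -121.3, 238.0]
eef_rot: [-3.135, 1.308, -1.234]
wrist_force: [0.5, -0.5, -1.3]
finger_gap: 11.2
finger_force: 50.0
```

Run:
```python
from h import *
st(); p,d,m=grab("scene"); pt,dt,mt=grab("top")
a=cv2.resize(p[60:300,160:420],None,fx=2,fy=2); cv2.imwrite("pics/s4.png",a)
```

```text
{'clock': 22.767, 'joints': [-0.6, 0.782, 1.199, 0.812, 2.222, 2.33], 'eef_pos': [510.474, -121.336, 237.954], 'eef_rot': [-3.135, 1.308, -1.234], 'wrist_force': [0.476, -0.492, -1.275], 'finger_force': 49.985, 'finger_gap': 11.219}
```

View pics/s4.png

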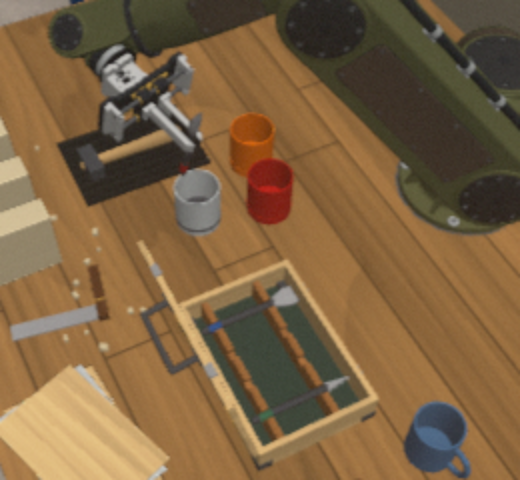

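The scene crop shows red held above the pot, with its band near (183,170) and the pot rim at (198,185). Blue and green are still in the case and the lid is open. I'll lower red.

jog_arm(
  rows=[0, 0, -2, 0, 0, 0, 1, 0, 0, -2, 0, 0, 0, 1, 0, 0, -2, 0, 0, 0, 1, 0, 0, -2, 0, 0, 0, 1, 0, 0, -2, 0, 0, 0, 1, 0, 0, -1, 0, 0, 0, 1, 0, 0, -0.6, 0, 0, 0, 1, 0, 0, -0.4, 0, 0, 0, 1, 0, 0, 0, 0, 0, 0, 1, 0, 0, 0, 0, 0, 0, 1],
)

```text
clock: 23.7
eef_pos: [510.9, -121.2, 120.2]
eef_rot: [-3.13, 1.307, -1.23]
wrist_force: [-0.3, -0.2, -1.9]
finger_gap: 11.1
finger_force: 50.0
```

jog_arm(
  rows=[0, 0, -0.4, 0, 0, 0, 1, 0, 0, -0.3, 0, 0, 0, 1, 0, 0, -0.2, 0, 0, 0, 1, 0, 0, 0, 0, 0, 0, 1, 0, 0, 0, 0, 0, 0, 1],
)

```text
clock: 24.12
eef_pos: [510.6, -121.0, 110.1]
eef_rot: [-3.135, 1.309, -1.235]
wrist_force: [0.5, -0.1, -1.5]
finger_gap: 11.0
finger_force: 50.0
```

jog_arm(
  rows=[0, 0, -0.2, 0, 0, 0, 1, 0, 0, 0, 0, 0, 0, 1, 0, 0, 0, 0, 0, 0, 0.82, 0, 0, 0, 0, 0, 0, 0.78, 0, 0, 0, 0, 0, 0, 0.78, 0.16, -0.46, 0.13, 0, 0, 0, 0.78, 0.31, -0.91, 0.26, 0, 0, 0, 0.78, 0.62, -1.83, 0.52, 0, 0, 0, 0.78, 0.62, -1.83, 0.52, 0, 0, 0, 0.78, 0.62, -1.83, 0.52, 0, 0, 0, 0.78, 0, -1, 3, 0, 0, 0, 0.6, 0, -1, 4, 0, 0, 0, 0.6, 0, 0, 4, 0, 0, 0, 0.6],
)

```text
clock: 25.2
eef_pos: [533.4, -211.4, 238.5]
eef_rot: [-3.139, 1.31, -1.24]
wrist_force: [0.5, 0.5, 0.6]
finger_gap: 36.1
finger_force: 0.0
```

```bash
cat > look.py <<'E'
from h import *
import sys
st(); p,d,m=grab("top"); C=cloud(d,m); hsv=cv2.cvtColor(p,cv2.COLOR_BGR2HSV); Z=C[...,2]
s,ds,ms=grab("scene"); Cs=cloud(ds,ms)
u,v=proj(ms,[500,-140,110]).astype(int); 
a=cv2.resize(s[v-50:v+50,u-60:u+60],(480,400)); u,v=proj(m,[500,-140,110]).astype(int); b=cv2.resize(p[v-50:v+50,u-40:u+40],(320,400))
cv2.imwrite(f"pics/{sys.argv[1]}.png",np.hstack([a,b]))
P=Cs[(abs(Cs[...,0]-497)<75)&(abs(Cs[...,1]+150)<80)&(Cs[...,2]>105)&(Cs[...,2]<190)]
print(len(P),P.max(0) if len(P) else "",P[P[:,2].argsort()[::-1][:150:15]].round(0) if len(P) else "")
# mat/hammer check, lid check
q=np.zeros(Z.shape,bool); q[160:258,392:460]=1; P=C[q&(Z>18)&(Z<50)]; print("ham",cv2.minAreaRect(P[:,:2].astype(np.float32)) if len(P)>20 else len(P))
E
python3 look.py s5
```

```text
{'clock': 25.2, 'joints': [-0.681, 0.945, 0.907, 0.825, 2.367, 2.389], 'eef_pos': [533.36, -211.411, 238.544], 'eef_rot': [-3.139, 1.31, -1.24], 'wrist_force': [0.545, 0.549, 0.569], 'finger_force': 0.0, 'finger_gap': 36.122}
50 [505.74430504 -82.69051464 167.4282579 ] [[ 489.  -83.  167.]
 [ 483.  -89.  152.]
 [ 500. -102.  132.]
 [ 504. -110.  110.]]
ham ((567.5478515625, -358.2227478027344), (163.46148681640625, 63.6701774597168), 5.213319301605225)
```

View pics/s5.png

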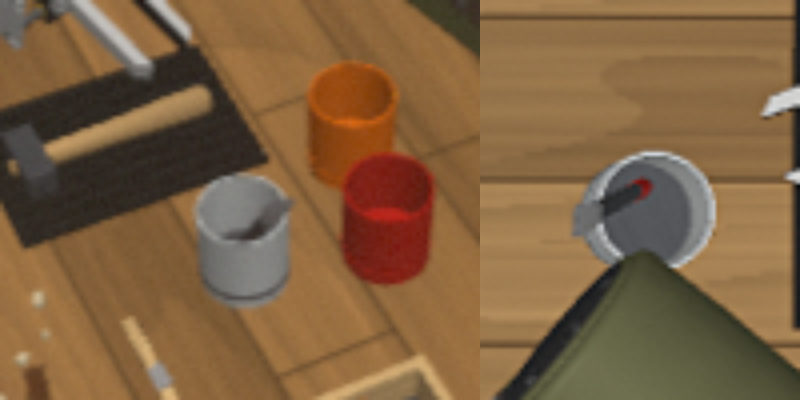

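The crops show red standing in the grey pot: band at the bottom, (643,187) in the top crop, and edge leaning out over the rim at (585,220). The hammer is still on the mat. Blue is next.

jog_arm(
  rows=[-0.2, 2.1, 0, -0.0537, -0.0751, 0.07, 0.6, -0.2, 2.1, 0, -0.0537, -0.0751, 0.07, 0.6, -0.2, 2.1, 0, -0.0537, -0.0751, 0.07, 0.6, -0.2, 2.1, 0, -0.0537, -0.0751, 0.07, 0.6, -0.2, 2.1, 0, -0.0537, -0.0751, 0.07, 0.6, -0.2, 2.1, 0, -0.0537, -0.0751, 0.07, 0.6, -0.2, 2.1, 0, -0.0537, -0.0751, 0.07, 0.6, -0.2, 2.1, 0, -0.0537, -0.0751, 0.07, 0.6, -0.2, 2.1, 0, -0.0537, -0.0751, 0.07, 0.6, -0.2, 2.1, 0, -0.0537, -0.0751, 0.07, 0.6, -0.2, 2.1, 0, -0.0537, -0.0751, 0.07, 0.6, -0.2, 2.1, 0, -0.0537, -0.0751, 0.07, 0.6, -0.2, 2.1, 0, -0.0537, -0.0751, 0.07, 0.6, -0.2, 2.1, 0, -0.0537, -0.0751, 0.07, 0.6, -0.2, 2.1, 0, -0.0537, -0.0751, 0.07, 0.6, 0, 0, -2.5, 0, 0, 0, 0.6, 0, 0, -3, 0, 0, 0, 0.6, 0, 0, -3, 0, 0, 0, 0.6, 0, 0, -2, 0, 0, 0, 0.6, 0, 0, 0, 0, 0, 0, 0.6],
)

```text
clock: 26.97
eef_pos: [502.1, 105.1, 129.0]
eef_rot: [3.141, 0.007, 0.002]
wrist_force: [-0.7, 0.3, -0.6]
finger_gap: 38.0
finger_force: 0.0
```

```bash
cat > wl.py <<'E'
from h import *
import sys
st(); p,d,m=grab("wrist"); C=cloud(d,m); Z=C[...,2]; hsv=cv2.cvtColor(p,cv2.COLOR_BGR2HSV)
y0=float(sys.argv[1]); M=(Z>44)&(Z<58)&(abs(C[...,1]-y0)<14)&(C[...,0]>430)&(C[...,0]<617)&~((hsv[...,0]<22)&(hsv[...,1]>70)&(hsv[...,1]<190))
P=C[M]; print(np.percentile(P[:,0],[0,.2,99.8,100]).round(1))
for x in(470,500,515,530,550,570): print(x,np.percentile(P[abs(P[:,0]-x)<4][:,1],[5,50,95]).round(1),P[abs(P[:,0]-x)<4][:,2].mean().round(1))
E
python3 wl.py 104
```

```text
{'clock': 26.967, 'joints': [0.135, 0.31, 1.716, 0.0, 1.122, 1.704], 'eef_pos': [502.079, 105.121, 129.016], 'eef_rot': [3.141, 0.007, 0.002], 'wrist_force': [-0.662, 0.332, -0.575], 'finger_force': 0.0, 'finger_gap': 38.027}
[434.8 435.2 609.5 609.8]
470 [ 96.2 104.8 113.8] 51.0
500 [ 99.  104.9 109.9] 50.6
515 [ 99.1 104.9 109.9] 50.8
530 [ 99.2 104.1 109.8] 50.7
550 [ 98.5 104.2 109.8] 50.8
570 [ 98.7 104.2 109.7] 50.7
```

jog_arm(
  rows=[0.2, -0.05, -2, 0, 0, 0, 0.6, 0, 0, -2.5, 0, 0, 0, 0.6, 0, 0, -2.4, 0, 0, 0, 0.6, 0, 0, -1.5, 0, 0, 0, 0.6, 0, 0, -0.8, 0, 0, 0, 0.6, 0, 0, 0, 0, 0, 0, 0.6, 0, 0, 0, 0, 0, 0, 1, 0, 0, 0, 0, 0, 0, 1, 0, 0, 0, 0, 0, 0, 1, 0, 0, 0, 0, 0, 0, 1, 0, 0, 0, 0, 0, 0, 1],
)

```text
clock: 27.93
eef_pos: [506.3, 104.9, 41.5]
eef_rot: [-3.141, -0.001, 0.001]
wrist_force: [-0.8, -1.5, 6.5]
finger_gap: 11.5
finger_force: 50.0
```

Run:
```python
from plan import *
x,R=tcp(-24,-12,104); print(x.round(1)); R0=down(0); rv=Ro.from_matrix(R@R0.T).as_rotvec()
a=np.array([506,105,305.]); b=np.array([*x[:2],305])
for t in np.linspace(0,1,5): print([s.round(2).tolist() for s in ik(a+(b-a)*t,Ro.from_rotvec(rv*t).as_matrix()@R0)])
```

```text
[ 466.  -136.3  106.6]
[[0.13, 0.17, 1.47, -0.0, 1.5, 1.7]]
[[-0.09, 0.28, 1.37, 0.21, 1.76, 1.75]]
[[-0.3, 0.41, 1.3, 0.4, 2.0, 1.88]]
[[-0.49, 0.54, 1.26, 0.59, 2.18, 2.08]]
[[-0.66, 0.65, 1.26, 0.81, 2.31, 2.35]]
```

jog_arm(
  rows=[0, 0, 2, 0, 0, 0, 1, 0, 0, 3.5, 0, 0, 0, 1, 0, 0, 4, 0, 0, 0, 1, 0, 0, 4, 0, 0, 0, 1, 0, 0, 4, 0, 0, 0, 1, 0, 0, 4, 0, 0, 0, 1, 0, 0, 4, 0, 0, 0, 1],
)

```text
clock: 28.52
eef_pos: [505.2, 104.9, 298.0]
eef_rot: [-3.141, 0.0, 0.002]
wrist_force: [0.5, 0.6, -1.7]
finger_gap: 11.4
finger_force: 50.0
```

jog_arm(
  rows=[-0.26, -1.6, 0, 0.0537, 0.0751, -0.07, 1, -0.26, -1.6, 0, 0.0537, 0.0751, -0.07, 1, -0.26, -1.6, 0, 0.0537, 0.0751, -0.07, 1, -0.26, -1.6, 0, 0.0537, 0.0751, -0.07, 1, -0.26, -1.6, 0, 0.0537, 0.0751, -0.07, 1, -0.26, -1.6, 0, 0.0537, 0.0751, -0.07, 1, -0.26, -1.6, 0, 0.0537, 0.0751, -0.07, 1, -0.26, -1.6, 0, 0.0537, 0.0751, -0.07, 1, -0.26, -1.6, 0, 0.0537, 0.0751, -0.07, 1, -0.26, -1.6, 0, 0.0537, 0.0751, -0.07, 1, -0.26, -1.6, 0, 0.0537, 0.0751, -0.07, 1, -0.26, -1.6, 0, 0.0537, 0.0751, -0.07, 1, -0.26, -1.6, 0, 0.0537, 0.0751, -0.07, 1, -0.26, -1.6, 0, 0.0537, 0.0751, -0.07, 1, -0.26, -1.6, 0, 0.0537, 0.0751, -0.07, 1, 0, 0, 0, 0, 0, 0, 1, 0, 0, 0, 0, 0, 0, 1],
)

```text
clock: 29.93
eef_pos: [466.6, -136.0, 294.9]
eef_rot: [-3.138, 1.31, -1.239]
wrist_force: [-0.1, -0.5, -2.4]
finger_gap: 11.6
finger_force: 50.0
```

jog_arm(
  rows=[0, 0, -2, 0, 0, 0, 1, 0, 0, -2, 0, 0, 0, 1, 0, 0, -2, 0, 0, 0, 1, 0, 0, -2, 0, 0, 0, 1, 0, 0, -2, 0, 0, 0, 1, 0, 0, -2, 0, 0, 0, 1, 0, 0, -2, 0, 0, 0, 1, 0, 0, -2, 0, 0, 0, 1, 0, 0, -1.2, 0, 0, 0, 1, 0, 0, -0.7, 0, 0, 0, 1, 0, 0, -0.4, 0, 0, 0, 1, 0, 0, 0, 0, 0, 0, 1, 0, 0, 0, 0, 0, 0, 1],
)

```text
clock: 31.02
eef_pos: [467.2, -135.2, 113.4]
eef_rot: [-3.131, 1.308, -1.231]
wrist_force: [-0.9, -0.0, -1.4]
finger_gap: 11.5
finger_force: 50.0
```

jog_arm(
  rows=[0, 0, -0.3, 0, 0, 0, 1, 0, 0, -0.2, 0, 0, 0, 1, 0, 0, 0, 0, 0, 0, 1, 0, 0, 0, 0, 0, 0, 1],
)

```text
clock: 31.35
eef_pos: [466.9, -135.1, 107.8]
eef_rot: [-3.134, 1.309, -1.234]
wrist_force: [-0.1, -0.2, -1.5]
finger_gap: 11.4
finger_force: 50.0
```

jog_arm(
  rows=[0, 0, -0.2, 0, 0, 0, 1, 0, 0, 0, 0, 0, 0, 1, 0, 0, 0, 0, 0, 0, 0.82, 0, 0, 0, 0, 0, 0, 0.78, 0, 0, 0, 0, 0, 0, 0.78, 0.16, -0.46, 0.13, 0, 0, 0, 0.78, 0.31, -0.91, 0.26, 0, 0, 0, 0.78, 0.62, -1.83, 0.52, 0, 0, 0, 0.78, 0.62, -1.83, 0.52, 0, 0, 0, 0.78, 0.62, -1.83, 0.52, 0, 0, 0, 0.78, 0.5, -1, 3, 0, 0, 0, 0.6, 0.5, -1, 4, 0, 0, 0, 0.6, 0.5, 0, 4, 0, 0, 0, 0.6, 0.5, 0, 4, 0, 0, 0, 0.6],
)

```text
clock: 32.52
eef_pos: [510.0, -224.4, 277.0]
eef_rot: [-3.136, 1.309, -1.235]
wrist_force: [0.9, 0.6, -0.2]
finger_gap: 37.5
finger_force: 0.0
```

```bash
python3 look.py s6
```

```text
{'clock': 32.517, 'joints': [-0.714, 0.88, 0.932, 0.823, 2.417, 2.398], 'eef_pos': [509.961, -224.437, 277.037], 'eef_rot': [-3.136, 1.309, -1.235], 'wrist_force': [0.907, 0.631, -0.203], 'finger_force': 0.0, 'finger_gap': 37.527}
85 [505.81734984 -82.33029202 173.93130973] [[ 464. -104.  174.]
 [ 476.  -88.  165.]
 [ 457. -111.  158.]
 [ 497.  -98.  150.]
 [ 478. -107.  142.]
 [ 502. -105.  124.]]
ham ((523.373779296875, -321.1829833984375), (71.25386047363281, 211.1781005859375), 84.78378295898438)
```

View pics/s6.png

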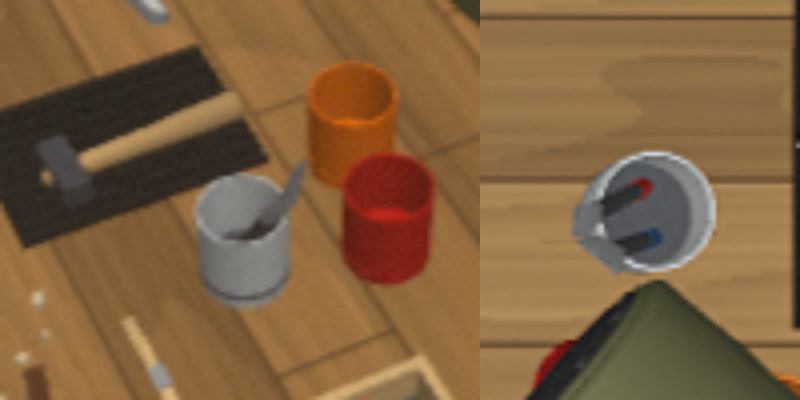

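The crops show blue standing beside red, bands low at (653,237) and (643,187). The hammer has been knocked toward the pot, with its head now at (65,170) in the left crop; I will re-measure it once the arm is clear. Green comes next.

jog_arm(
  rows=[-0.04, 3.38, 0, -0.0537, -0.0751, 0.07, 0.6, -0.04, 3.38, 0, -0.0537, -0.0751, 0.07, 0.6, -0.04, 3.38, 0, -0.0537, -0.0751, 0.07, 0.6, -0.04, 3.38, 0, -0.0537, -0.0751, 0.07, 0.6, -0.04, 3.38, 0, -0.0537, -0.0751, 0.07, 0.6, -0.04, 3.38, 0, -0.0537, -0.0751, 0.07, 0.6, -0.04, 3.38, 0, -0.0537, -0.0751, 0.07, 0.6, -0.04, 3.38, 0, -0.0537, -0.0751, 0.07, 0.6, -0.04, 3.38, 0, -0.0537, -0.0751, 0.07, 0.6, -0.04, 3.38, 0, -0.0537, -0.0751, 0.07, 0.6, -0.04, 3.38, 0, -0.0537, -0.0751, 0.07, 0.6, -0.04, 3.38, 0, -0.0537, -0.0751, 0.07, 0.6, -0.04, 3.38, 0, -0.0537, -0.0751, 0.07, 0.6, -0.04, 3.38, 0, -0.0537, -0.0751, 0.07, 0.6, -0.04, 3.38, 0, -0.0537, -0.0751, 0.07, 0.6, 0, 0, -3.5, 0, 0, 0, 0.6, 0, 0, -4, 0, 0, 0, 0.6, 0, 0, -4, 0, 0, 0, 0.6, 0, 0, -3, 0, 0, 0, 0.6, 0, 0, 0, 0, 0, 0, 0.6],
)

```text
clock: 34.28
eef_pos: [501.7, 282.0, 124.1]
eef_rot: [3.137, 0.009, 0.002]
wrist_force: [-0.8, -0.2, -1.0]
finger_gap: 37.6
finger_force: 0.0
```

```bash
python3 wl.py 283.5
python3 - <<'E'
from h import *
p,d,m=grab("top"); cv2.imwrite("pics/t7.png",cv2.resize(p[150:270,330:480],None,fx=4,fy=4)); C=cloud(d,m); hsv=cv2.cvtColor(p,cv2.COLOR_BGR2HSV)
q=np.zeros(d.shape,bool); q[160:262,386:462]=1; M=(q&(C[...,2]>14)&(C[...,2]<55)); P=C[M]; P=P[P[:,1]<-262]
r=cv2.minAreaRect(P[:,:2].astype(np.float32)); print(r, cv2.boxPoints(r)); print(P.min(0),P.max(0))
H=P[P[:,0]>585]; print("head side",H[:,:2].mean(0),H.min(0),H.max(0)); h=P[(P[:,0]<570)]
for x in (430,470,510,550): print(x,np.percentile(h[abs(h[:,0]-x)<8][:,1],[5,50,95]))
E
```

```text
{'clock': 34.283, 'joints': [0.448, 0.447, 1.536, 0.0, 1.169, 2.017], 'eef_pos': [501.67, 281.986, 124.108], 'eef_rot': [3.137, 0.009, 0.002], 'wrist_force': [-0.788, -0.224, -1.043], 'finger_force': 0.0, 'finger_gap': 37.592}
[434.7 437.3 609.6 610. ]
470 [280.6 284.8 289.9] 50.8
500 [279.  284.8 290.6] 50.6
515 [279.1 284.8 290.5] 50.6
530 [279.1 284.7 290.4] 50.6
550 [279.2 284.7 290.3] 50.7
570 [278.5 283.9 290.1] 50.6
((548.333251953125, -363.75982666015625), (254.29916381835938, 141.33082580566406), 8.912801742553711) [[ 411.77072 -313.64713]
 [ 433.6672  -453.2714 ]
 [ 684.89575 -413.87253]
 [ 662.99927 -274.24826]]
[ 417.02654516 -443.89295234   14.00401509] [ 668.27971123 -280.71613049   44.23690868]
head side [ 606.14699177 -327.70577982] [ 585.76724682 -414.09851911   14.00401509] [ 668.27971123 -280.71613049   44.23690868]
430 [-349.87605393 -333.51184429 -323.64650103]
470 [-344.68610813 -332.61737965 -323.89045375]
510 [-342.36928836 -330.10465287 -321.24228054]
550 [-340.72807359 -329.72651627 -321.92060868]
```

View pics/t7.png

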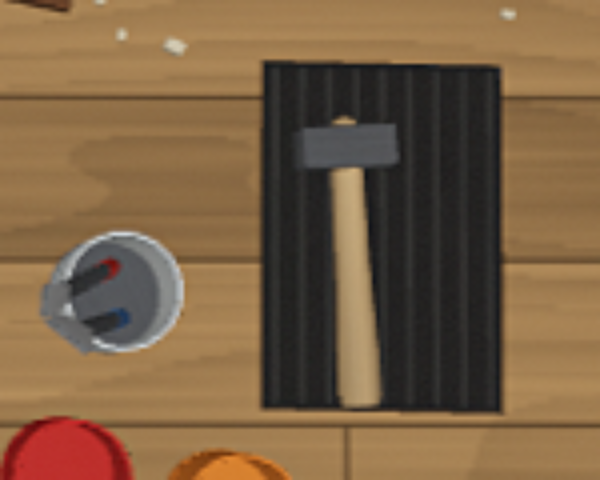

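The enlarged top view shows the hammer flat and wholly on the mat, head at (350,146) and handle end at (360,405), so it stays. Both chisels stand in the pot. I'll pick green.

jog_arm(
  rows=[0.2, 0.25, -2, 0, 0, 0, 0.6, 0, 0, -2.5, 0, 0, 0, 0.6, 0, 0, -2, 0, 0, 0, 0.6, 0, 0, -1.5, 0, 0, 0, 0.6, 0, 0, -0.8, 0, 0, 0, 0.6, 0, 0, 0, 0, 0, 0, 0.6, 0, 0, 0, 0, 0, 0, 1, 0, 0, 0, 0, 0, 0, 1, 0, 0, 0, 0, 0, 0, 1, 0, 0, 0, 0, 0, 0, 1, 0, 0, 0, 0, 0, 0, 1],
)

```text
clock: 35.3
eef_pos: [506.6, 285.9, 43.1]
eef_rot: [-3.141, -0.001, 0.001]
wrist_force: [-0.4, -1.0, 6.3]
finger_gap: 11.4
finger_force: 50.0
```

Run:
```python
from plan import *
x,R=tcp(0,-25,105); print(x.round(1)); R0=down(0); rv=Ro.from_matrix(R@R0.T).as_rotvec()
a=np.array([505,284,305.]); b=np.array([*x[:2],305])
for t in np.linspace(0,1,5): print([s.round(2).tolist() for s in ik(a+(b-a)*t,Ro.from_rotvec(rv*t).as_matrix()@R0)])
```

```text
[ 492.9 -140.6  107.6]
[[0.45, 0.32, 1.29, -0.0, 1.54, 2.02]]
[[0.14, 0.32, 1.32, 0.27, 1.72, 1.99]]
[[-0.16, 0.41, 1.31, 0.47, 1.93, 2.02]]
[[-0.42, 0.54, 1.25, 0.64, 2.15, 2.15]]
[[-0.64, 0.7, 1.17, 0.85, 2.32, 2.41]]
```

jog_arm(
  rows=[0, 0, 2, 0, 0, 0, 1, 0, 0, 3.5, 0, 0, 0, 1, 0, 0, 4, 0, 0, 0, 1, 0, 0, 4, 0, 0, 0, 1, 0, 0, 4, 0, 0, 0, 1, 0, 0, 4, 0, 0, 0, 1, 0, 0, 4, 0, 0, 0, 1, 0, 0, 0, 0, 0, 0, 1],
)

```text
clock: 35.97
eef_pos: [507.4, 286.5, 305.8]
eef_rot: [-3.136, -0.01, 0.002]
wrist_force: [-0.0, -0.0, -0.8]
finger_gap: 11.7
finger_force: 50.0
```

jog_arm(
  rows=[-0.09, -2.85, 0, 0.0537, 0.0751, -0.07, 1, -0.09, -2.85, 0, 0.0537, 0.0751, -0.07, 1, -0.09, -2.85, 0, 0.0537, 0.0751, -0.07, 1, -0.09, -2.85, 0, 0.0537, 0.0751, -0.07, 1, -0.09, -2.85, 0, 0.0537, 0.0751, -0.07, 1, -0.09, -2.85, 0, 0.0537, 0.0751, -0.07, 1, -0.09, -2.85, 0, 0.0537, 0.0751, -0.07, 1, -0.09, -2.85, 0, 0.0537, 0.0751, -0.07, 1, -0.09, -2.85, 0, 0.0537, 0.0751, -0.07, 1, -0.09, -2.85, 0, 0.0537, 0.0751, -0.07, 1, -0.09, -2.85, 0, 0.0537, 0.0751, -0.07, 1, -0.09, -2.85, 0, 0.0537, 0.0751, -0.07, 1, -0.09, -2.85, 0, 0.0537, 0.0751, -0.07, 1, -0.09, -2.85, 0, 0.0537, 0.0751, -0.07, 1, -0.09, -2.85, 0, 0.0537, 0.0751, -0.07, 1, 0, 0, 0, 0, 0, 0, 1, 0, 0, 0, 0, 0, 0, 1],
)

```text
clock: 37.38
eef_pos: [492.4, -143.2, 295.8]
eef_rot: [-3.141, 1.311, -1.243]
wrist_force: [0.4, 0.1, -1.9]
finger_gap: 11.4
finger_force: 50.0
```

jog_arm(
  rows=[0, 0.2, -2, 0, 0, 0, 1, 0, 0, -2, 0, 0, 0, 1, 0, 0, -2, 0, 0, 0, 1, 0, 0, -2, 0, 0, 0, 1, 0, 0, -2, 0, 0, 0, 1, 0, 0, -2, 0, 0, 0, 1, 0, 0, -2, 0, 0, 0, 1, 0, 0, -2, 0, 0, 0, 1, 0, 0, -1.2, 0, 0, 0, 1, 0, 0, -0.7, 0, 0, 0, 1, 0, 0, -0.4, 0, 0, 0, 1, 0, 0, 0, 0, 0, 0, 1, 0, 0, 0, 0, 0, 0, 1],
)

```text
clock: 38.47
eef_pos: [493.0, -139.7, 115.0]
eef_rot: [-3.132, 1.308, -1.231]
wrist_force: [-0.8, -1.0, -1.6]
finger_gap: 11.4
finger_force: 50.0
```

jog_arm(
  rows=[0, 0, -0.3, 0, 0, 0, 1, 0, 0, -0.3, 0, 0, 0, 1, 0, 0, -0.1, 0, 0, 0, 1, 0, 0, 0, 0, 0, 0, 1, 0, 0, 0, 0, 0, 0, 1],
)

```text
clock: 38.88
eef_pos: [492.7, -139.7, 107.3]
eef_rot: [-3.135, 1.309, -1.234]
wrist_force: [-0.3, 0.1, -1.8]
finger_gap: 11.5
finger_force: 50.0
```

jog_arm(
  rows=[0, 0, -0.2, 0, 0, 0, 1, 0, 0, 0, 0, 0, 0, 1, 0, 0, 0, 0, 0, 0, 0.82, 0, 0, 0, 0, 0, 0, 0.8, 0, 0, 0, 0, 0, 0, 0.8, 0.16, -0.46, 0.13, 0, 0, 0, 0.8, 0.31, -0.91, 0.26, 0, 0, 0, 0.8, 0.62, -1.83, 0.52, 0, 0, 0, 0.8, 0.62, -1.83, 0.52, 0, 0, 0, 0.8, 0.62, -1.83, 0.52, 0, 0, 0, 0.8, 0.5, -1, 3, 0, 0, 0, 0.7, 0, -1, 4, 0, 0, 0, 0.7, 0, 0, 4, 0, 0, 0, 0.7, 0, 0, 4, 0, 0, 0, 0.7, 0, 0, 4, 0, 0, 0, 0.7],
)

```text
clock: 40.13
eef_pos: [520.6, -228.6, 316.7]
eef_rot: [-3.135, 1.309, -1.235]
wrist_force: [0.7, -0.6, 0.7]
finger_gap: 28.0
finger_force: 0.0
```

```bash
python3 look.py s8
python3 - <<'E'
from ik import *
# bar with lid open (phi 1.78) and path
R=down(np.pi/2)
for f in(1.78,1.7,1.5,1.3,1.2):
    c,s=np.cos(f),np.sin(f); x=[628-185*c+50*s,192,62+185*s+50*c-11]; print(f,np.round(x,1),[q.round(2).tolist() for q in ik(x,R)])
print([q.round(2).tolist() for q in ik([713,192,310],R)])
R1=target(1.9,np.radians(75)); print("rv",Ro.from_matrix(R@R1.T).as_rotvec().round(3))
E
```

```text
{'clock': 40.133, 'joints': [-0.709, 0.878, 0.844, 0.91, 2.472, 2.51], 'eef_pos': [520.586, -228.648, 316.717], 'eef_rot': [-3.135, 1.309, -1.235], 'wrist_force': [0.66, -0.647, 0.703], 'finger_force': 0.0, 'finger_gap': 27.952}
99 [505.75916085 -82.30765109 172.11216902] [[ 458. -108.  172.]
 [ 472.  -88.  164.]
 [ 469. -100.  160.]
 [ 500.  -92.  154.]
 [ 491.  -89.  147.]
 [ 499. -103.  136.]
 [ 502. -115.  115.]]
ham ((525.234130859375, -342.4530334472656), (209.0126190185547, 72.31046295166016), 9.64578914642334)
1.78 [715.3 192.  221.6] [[0.21, 0.76, 0.82, -0.0, 1.56, 0.21]]
1.7 [701.4 192.  228. ] [[0.22, 0.72, 0.87, -0.0, 1.55, 0.22]]
1.5 [664.8 192.  239.1] [[0.23, 0.62, 1.0, -0.0, 1.52, 0.23]]
1.3 [626.7 192.  242.6] [[0.24, 0.53, 1.14, -0.0, 1.48, 0.24]]
1.2 [607.6 192.  241.5] [[0.25, 0.48, 1.21, -0.0, 1.45, 0.25]]
[[0.21, 0.75, 0.63, -0.0, 1.76, 0.21]]
rv [ 0.29  -1.745  2.274]
```

View pics/s8.png

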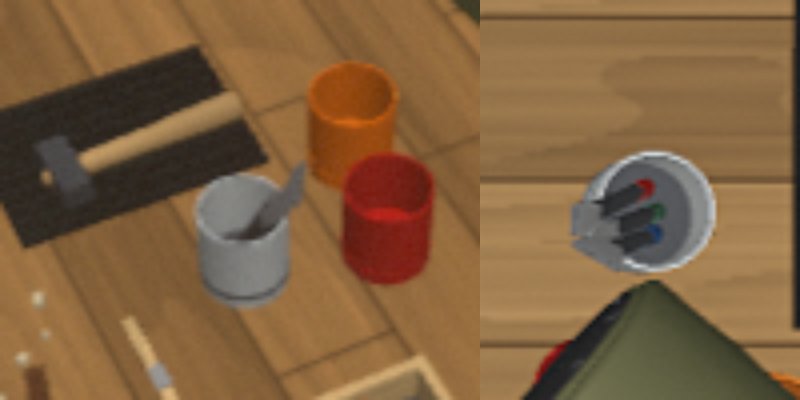

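The crops show all three bands (red, green, blue) at the bottom of the pot and the cutting ends up over the rim. Now I'll shut the lid.

jog_arm(
  rows=[0.2, 2.5, 0.1, -0.0537, -0.0751, 0.07, 0.7, 0.2, 2.5, 0.1, -0.0537, -0.0751, 0.07, 0.7, 0.2, 2.5, 0.1, -0.0537, -0.0751, 0.07, 0.7, 0.2, 2.5, 0.1, -0.0537, -0.0751, 0.07, 0.7, 0.2, 2.5, 0.1, -0.0537, -0.0751, 0.07, 0.7, 0.2, 2.5, 0.1, -0.0537, -0.0751, 0.07, 0.7, 0.2, 2.5, 0.1, -0.0537, -0.0751, 0.07, 0.7, 0.2, 2.5, 0.1, -0.0537, -0.0751, 0.07, 0.7, 0.2, 2.5, 0.1, -0.0537, -0.0751, 0.07, 0.7, 0.2, 2.5, 0.1, -0.0537, -0.0751, 0.07, 0.7, 0.2, 2.5, 0.1, -0.0537, -0.0751, 0.07, 0.7, 0.2, 2.5, 0.1, -0.0537, -0.0751, 0.07, 0.7, 0.2, 2.5, 0.1, -0.0537, -0.0751, 0.07, 0.7, 0.2, 2.5, 0.1, -0.0537, -0.0751, 0.07, 0.7, 0.2, 2.5, 0.1, -0.0537, -0.0751, 0.07, 0.7, 0, 0.5, 0, 0, 0, 0.112, 0.7, 0, 0.5, 0, 0, 0, 0.112, 0.7, 0, 0.5, 0, 0, 0, 0.112, 0.7, 0, 0.5, 0, 0, 0, 0.112, 0.7, 0, 0.5, 0, 0, 0, 0.112, 0.7],
)

```text
clock: 41.9
eef_pos: [551.0, 171.8, 329.5]
eef_rot: [3.141, 0.001, 0.567]
wrist_force: [0.5, -0.6, 0.1]
finger_gap: 28.3
finger_force: 0.0
```

jog_arm(
  rows=[0, 0.2, 0, 0, 0, 0.112, 0.7, 0, 0.2, 0, 0, 0, 0.112, 0.7, 0, 0.2, 0, 0, 0, 0.112, 0.7, 0, 0.2, 0, 0, 0, 0.112, 0.7, 0, 0.2, 0, 0, 0, 0.112, 0.7, 1.8, 0.2, 0, 0, 0, 0.112, 0.7, 1.8, 0.2, 0, 0, 0, 0.112, 0.7, 1.8, 0.2, 0, 0, 0, 0.112, 0.7, 1.8, 0.2, 0, 0, 0, 0.112, 0.7, 1.8, 0, 0, 0, 0, 0, 0.7, 1.8, 0, 0, 0, 0, 0, 0.7, 1.8, 0, 0, 0, 0, 0, 0.7, 1.8, 0, 0, 0, 0, 0, 0.7, 1.8, 0, 0, 0, 0, 0, 0.7, 0, 0, 0, 0, 0, 0, 0.7, 0, 0, 0, 0, 0, 0, 0.7],
)

```text
clock: 43.23
eef_pos: [713.5, 189.4, 327.9]
eef_rot: [-3.139, 0.001, 1.569]
wrist_force: [-0.6, 0.5, 0.4]
finger_gap: 28.1
finger_force: 0.0
```

Run:
```python
from h import *
st(); p,d,m=grab("scene"); C=cloud(d,m); q=(C[...,1]>130)&(C[...,1]<255)
P=C[q&(C[...,0]>640)&(C[...,0]<745)&(C[...,2]>190)&(C[...,2]<285)]; print(len(P)); 
for z in range(195,285,10):
    Q=P[abs(P[:,2]-z)<5]; 
    if len(Q): print(z,np.percentile(Q[:,0],[2,25,50,75,98]).round(0),Q[:,1].min().round(),Q[:,1].max().round())
```

```text
{'clock': 43.233, 'joints': [0.21, 0.762, 0.578, -0.001, 1.804, 0.212], 'eef_pos': [713.452, 189.382, 327.901], 'eef_rot': [-3.139, 0.001, 1.569], 'wrist_force': [-0.554, 0.456, 0.366], 'finger_force': 0.0, 'finger_gap': 28.143}
325
235 [683. 710. 715. 719. 722.] 139.0 252.0
245 [680. 685. 690. 697. 716.] 140.0 254.0
255 [681. 681. 682. 683. 683.] 234.0 248.0
265 [673. 675. 678. 680. 682.] 156.0 254.0
275 [676. 677. 677. 678. 678.] 174.0 246.0
```

jog_arm(
  rows=[0.25, 0, -2, 0, 0, 0, 0.7, 0, 0, -2, 0, 0, 0, 0.7, 0, 0, -2, 0, 0, 0, 0.7, 0, 0, -2, 0, 0, 0, 0.7, 0, 0, -1.5, 0, 0, 0, 0.7, 0, 0, -1, 0, 0, 0, 0.7, 0, 0, 0, 0, 0, 0, 0.7, 0, 0, 0, 0, 0, 0, 0.7],
)

```text
clock: 43.95
eef_pos: [715.2, 189.8, 225.7]
eef_rot: [3.141, 0.001, 1.57]
wrist_force: [0.4, 0.7, 1.4]
finger_gap: 28.3
finger_force: 0.0
```

jog_arm(
  rows=[0, 0, 0, 0, 0, 0, 0.95, 0, 0, 0, 0, 0, 0, 0.95, 0, 0, 0, 0, 0, 0, 0.95, 0, 0, 0, 0, 0, 0, 0.95, 0, 0, 0, 0, 0, 0, 0.95],
  newtons=35,
)

```text
clock: 44.37
eef_pos: [715.0, 189.8, 225.7]
eef_rot: [-3.141, 0.001, 1.57]
wrist_force: [-5.3, -1.7, 4.3]
finger_gap: 8.9
finger_force: 35.0
```

jog_arm(
  rows=[-0.7, 0, 0.34, 0, 0, 0, 0.95, -0.7, 0, 0.3, 0, 0, 0, 0.95, -0.9, 0, 0.33, 0, 0, 0, 0.95, -0.9, 0, 0.32, 0, 0, 0, 0.95, -0.93, 0, 0.23, 0, 0, 0, 0.95, -0.93, 0, 0.23, 0, 0, 0, 0.95, -0.95, 0, 0.14, 0, 0, 0, 0.95, -0.95, 0, 0.13, 0, 0, 0, 0.95, -0.96, 0, 0.04, 0, 0, 0, 0.95, -0.95, 0, 0.04, 0, 0, 0, 0.95, -0.96, 0, -0.05, 0, 0, 0, 0.95, -0.95, 0, -0.06, 0, 0, 0, 0.95, -0.95, 0, -0.14, 0, 0, 0, 0.95, -0.95, 0, -0.15, 0, 0, 0, 0.95, -0.93, 0, -0.24, 0, 0, 0, 0.95, -0.92, 0, -0.25, 0, 0, 0, 0.95, -0.9, 0, -0.33, 0, 0, 0, 0.95, -0.89, 0, -0.34, 0, 0, 0, 0.95, -0.86, 0, -0.42, 0, 0, 0, 0.95, -0.86, 0, -0.43, 0, 0, 0, 0.95],
)

```text
clock: 46.03
eef_pos: [535.0, 190.4, 222.3]
eef_rot: [3.14, -0.001, 1.57]
wrist_force: [1.3, 4.4, -0.9]
finger_gap: 8.9
finger_force: 35.0
```

jog_arm(
  rows=[-0.82, 0, -0.5, 0, 0, 0, 0.95, -0.81, 0, -0.51, 0, 0, 0, 0.95, -0.76, 0, -0.58, 0, 0, 0, 0.95, -0.76, 0, -0.59, 0, 0, 0, 0.95, -0.7, 0, -0.65, 0, 0, 0, 0.95, -0.69, 0, -0.66, 0, 0, 0, 0.95, -0.63, 0, -0.72, 0, 0, 0, 0.95, -0.62, 0, -0.73, 0, 0, 0, 0.95, -0.56, 0, -0.78, 0, 0, 0, 0.95, -0.55, 0, -0.79, 0, 0, 0, 0.95, -0.47, 0, -0.83, 0, 0, 0, 0.95, -0.47, 0, -0.83, 0, 0, 0, 0.95, -0.39, 0, -0.88, 0, 0, 0, 0.95, 0, 0, 0, 0, 0, 0, 0.95],
)

```text
clock: 47.2
eef_pos: [452.0, 190.2, 129.9]
eef_rot: [-3.141, -0.0, 1.57]
wrist_force: [-0.4, 5.3, -1.6]
finger_gap: 8.8
finger_force: 35.0
```

jog_arm(
  rows=[-0.35, 0, -0.9, 0, 0, 0, 0.95, -0.25, 0, -0.8, 0, 0, 0, 0.95, -0.15, 0, -0.5, 0, 0, 0, 0.95, 0, 0, 0, 0, 0, 0, 0.95],
)

```text
clock: 47.53
eef_pos: [444.2, 190.1, 108.2]
eef_rot: [-3.139, 0.0, 1.57]
wrist_force: [-5.3, 5.9, -0.4]
finger_gap: 9.1
finger_force: 35.0
```

jog_arm(
  rows=[0, 0, 0, 0, 0, 0, 0.6, 0, 0, 0, 0, 0, 0, 0.5, 0, 0, 0, 0, 0, 0, 0.5, 0, 0, 0, 0, 0, 0, 0.5, 0, 0, 1.5, 0, 0, 0, 0.5, 0, 0, 3, 0, 0, 0, 0.5, 0, 0, 4, 0, 0, 0, 0.5, 0, 0, 4, 0, 0, 0, 0.5, 0, 0, 4, 0, 0, 0, 0.5, -2, -1, 3, 0, 0, 0, 0.5, -2, -1, 3, 0, 0, 0, 0.5, -2, -2, 0, 0, 0, 0, 0.5, -2, -2, 0, 0, 0, 0, 0.5, 0, -3, 0, 0, 0, 0, 0.5, 0, 0, 0, 0, 0, 0, 0.5, 0, 0, 0, 0, 0, 0, 0.5],
)

```text
clock: 48.87
eef_pos: [365.3, 98.9, 334.6]
eef_rot: [3.14, 0.0, 1.567]
wrist_force: [0.5, 0.0, 0.8]
finger_gap: 47.4
finger_force: 0.0
```

Run:
```python
from h import *
st(); p,d,m=grab("top"); C=cloud(d,m); Z=C[...,2]
for y in(70,120,260,310):
    print(y,[np.median(Z[(abs(C[...,1]-y)<12)&(abs(C[...,0]-x)<8)&(Z>30)&(Z<140)]).round(1) for x in(430,480,550,600)])
s,ds,ms=grab("scene"); cv2.imwrite("pics/end.png",np.hstack([cv2.resize(s[60:340,150:430],(400,400)),cv2.resize(p[130:290,170:470][:, :],(400,400))]))
```

```text
{'clock': 48.867, 'joints': [0.168, -0.168, 1.742, -0.001, 1.567, 0.172], 'eef_pos': [365.329, 98.932, 334.608], 'eef_rot': [3.14, 0.0, 1.567], 'wrist_force': [0.453, 0.03, 0.781], 'finger_force': 0.0, 'finger_gap': 47.387}
70 [np.float64(74.2), np.float64(72.0), np.float64(72.0), np.float64(72.1)]
120 [np.float64(74.1), np.float64(72.0), np.float64(73.2), np.float64(72.4)]
260 [np.float64(72.3), np.float64(71.5), np.float64(71.7), np.float64(72.6)]
310 [np.float64(71.0), np.float64(71.9), np.float64(72.0), np.float64(72.1)]
```

View pics/end.png

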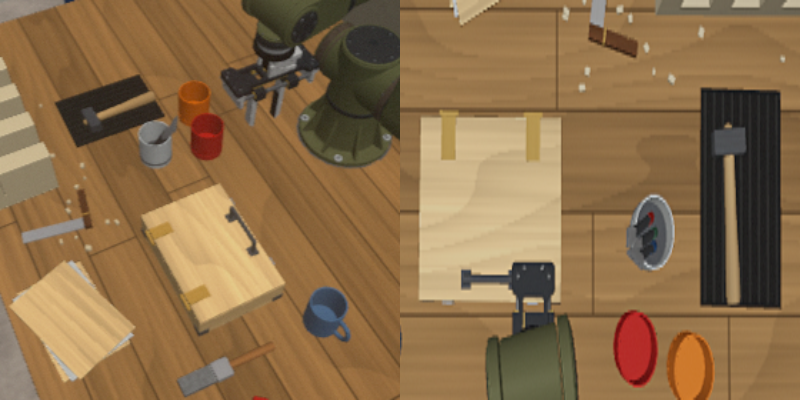

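The final views show the lid shut flat at z≈72, three chisels in the pot, and the bystanders untouched. The hammer's handle end is only a few mm from the mat edge after the knock, so I'll move it back to the middle.

jog_arm(
  rows=[1.05, -2.14, 0, 0, 0, -0.077, 0.5, 1.02, -2.14, 0, 0, 0, -0.077, 0.5, 1.02, -2.14, 0, 0, 0, -0.077, 0.5, 1.02, -2.14, 0, 0, 0, -0.077, 0.5, 1.02, -2.14, 0, 0, 0, -0.077, 0.5, 1.02, -2.14, 0, 0, 0, -0.077, 0.5, 1.02, -2.14, 0, 0, 0, -0.077, 0.5, 1.02, -2.14, 0, 0, 0, -0.077, 0.5, 1.02, -2.14, 0, 0, 0, -0.077, 0.5, 1.02, -2.14, 0, 0, 0, -0.077, 0.5, 1.02, -2.14, 0, 0, 0, -0.077, 0.5, 1.02, -2.14, 0, 0, 0, -0.077, 0.5, 1.02, -2.14, 0, 0, 0, -0.077, 0.5, 1.02, -2.14, 0, 0, 0, -0.077, 0.5, 1.02, -2.14, 0, 0, 0, -0.077, 0.5, 1.02, -2.14, 0, 0, 0, -0.077, 0.5, 1.02, -2.14, 0, 0, 0, -0.077, 0.5, 1.02, -2.14, 0, 0, 0, -0.077, 0.5, 1.02, -2.14, 0, 0, 0, -0.077, 0.5, 1.02, -2.14, 0, 0, 0, -0.077, 0.5],
)

```text
clock: 50.63
eef_pos: [571.0, -328.4, 333.1]
eef_rot: [-3.141, 0.001, 0.027]
wrist_force: [0.4, -0.2, 0.4]
finger_gap: 47.0
finger_force: 0.0
```

Run:
```python
from h import *
st(); p,d,m=grab("wrist"); C=cloud(d,m); Z=C[...,2]
P=C[(Z>17)&(Z<45)&(C[...,0]<690)&(C[...,0]>400)&(C[...,1]<-250)&(C[...,1]>-450)]; print(P.min(0),P.max(0))
for x in range(420,650,15):
    Q=P[abs(P[:,0]-x)<5]
    if len(Q): print(x,np.percentile(Q[:,1],[3,50,97]).round(1),np.median(Q[:,2]).round(0))
```

```text
{'clock': 50.633, 'joints': [-0.577, 0.515, 0.953, -0.0, 1.675, 0.966], 'eef_pos': [570.983, -328.377, 333.124], 'eef_rot': [-3.141, 0.001, 0.027], 'wrist_force': [0.396, -0.248, 0.362], 'finger_force': 0.0, 'finger_gap': 47.039}
[ 415.7268658  -361.99035108   19.3435854 ] [ 627.54025036 -291.6035247    38.05172241]
420 [-346.4 -333.9 -321.3] 31.0
435 [-347.7 -333.5 -321. ] 31.0
450 [-347.2 -333.8 -319.1] 31.0
465 [-345.  -331.9 -318.7] 31.0
480 [-344.6 -333.  -320.1] 30.0
495 [-342.5 -331.1 -319.7] 30.0
510 [-342.  -330.6 -319.4] 30.0
525 [-341.6 -330.3 -319.1] 29.0
540 [-339.4 -329.8 -318.8] 30.0
555 [-339.  -328.7 -318.4] 29.0
570 [-338.5 -329.  -318.1] 29.0
585 [-338.1 -327.1 -299.3] 29.0
600 [-360.  -328.3 -295. ] 36.0
615 [-359.3 -327.8 -293.4] 36.0
630 [-331.5 -326.  -320.6] 25.0
```

jog_arm(
  rows=[-0.5, 0, -4, 0, 0, 0, 0.45, 0, 0, -4, 0, 0, 0, 0.45, 0, 0, -4, 0, 0, 0, 0.45, 0, 0, -4, 0, 0, 0, 0.45, 0, 0, -4, 0, 0, 0, 0.45, 0, 0, -4, 0, 0, 0, 0.45, 0, 0, -3, 0, 0, 0, 0.45, 0, 0, -2, 0, 0, 0, 0.45, 0, 0, -1.5, 0, 0, 0, 0.45, 0, 0, -0.8, 0, 0, 0, 0.45, 0, 0, 0, 0, 0, 0, 0.45, 0, 0, 0, 0, 0, 0, 0.45],
)

```text
clock: 51.68
eef_pos: [565.1, -327.9, 21.2]
eef_rot: [-3.141, 0.001, 0.03]
wrist_force: [-0.5, -0.1, 0.7]
finger_gap: 51.5
finger_force: 0.0
```

jog_arm(
  rows=[0, 0, 0, 0, 0, 0, 0.9, 0, 0, 0, 0, 0, 0, 0.9, 0, 0, 0, 0, 0, 0, 0.9, 0, 0, 0, 0, 0, 0, 0.9, 0, 0, 0, 0, 0, 0, 0.9, 0, 0, 0, 0, 0, 0, 0.9],
  newtons=50,
)

```text
clock: 52.18
eef_pos: [564.7, -328.6, 21.6]
eef_rot: [3.141, 0.0, 0.029]
wrist_force: [-0.4, -1.5, 2.8]
finger_gap: 20.9
finger_force: 50.0
```

jog_arm(
  rows=[0, 0, 1, 0, 0, 0, 0.9, 0, 0, 1.5, 0, 0, 0, 0.9, 0, 0, 0.5, 0, 0, 0, 0.9, 0.6, -0.8, 0, 0, 0, 0, 0.9, 0.7, -0.8, 0, 0, 0, 0, 0.9, 0.6, -0.8, 0, 0, 0, 0, 0.9, 0.6, -0.6, 0, 0, 0, 0, 0.9, 0, 0, -1, 0, 0, 0, 0.9, 0, 0, -1, 0, 0, 0, 0.9, 0, 0, -0.5, 0, 0, 0, 0.9, 0, 0, -0.3, 0, 0, 0, 0.9, 0, 0, -0.2, 0, 0, 0, 0.9, 0, 0, 0, 0, 0, 0, 0.9, 0, 0, 0, 0, 0, 0, 0.9],
)

```text
clock: 53.35
eef_pos: [589.5, -358.0, 21.7]
eef_rot: [-3.142, 0.001, 0.03]
wrist_force: [-3.5, 1.3, 2.1]
finger_gap: 21.1
finger_force: 50.0
```

jog_arm(
  rows=[0, 0, 0, 0, 0, 0, 0.6, 0, 0, 0, 0, 0, 0, 0.5, 0, 0, 0, 0, 0, 0, 0.5, 0, 0, 0, 0, 0, 0, 0.5, 0, 0, 2, 0, 0, 0, 0.5, 0, 0, 3, 0, 0, 0, 0.5, 0, 0, 4, 0, 0, 0, 0.5, 0, 0, 4, 0, 0, 0, 0.5, -2, 0, 4, 0, 0, 0, 0.5, -3, 0, 4, 0, 0, 0, 0.5, -3, 0, 3, 0, 0, 0, 0.5, -3, -1, 0, 0, 0, 0, 0.5, -3, -1, 0, 0, 0, 0, 0.5, -3, -1, 0, 0, 0, 0, 0.5, -3, -1, 0, 0, 0, 0, 0.5, -3, -1, 0, 0, 0, 0, 0.5, -3, -1, 0, 0, 0, 0, 0.5, 0, 0, 0, 0, 0, 0, 0.5],
)

```text
clock: 54.85
eef_pos: [332.8, -419.8, 251.7]
eef_rot: [3.141, 0.001, 0.026]
wrist_force: [-0.1, 0.2, 0.6]
finger_gap: 47.0
finger_force: 0.0
```

```bash
python3 look.py e2
python3 - <<'E'
from h import *
p,d,m=grab("top"); C=cloud(d,m); Z=C[...,2]
P=C[(Z>17)&(Z<50)&(C[...,0]<690)&(C[...,0]>400)&(C[...,1]<-262)&(C[...,1]>-455)]
for x in (440,500,560,628): print(x,np.percentile(P[abs(P[:,0]-x)<6][:,1],[5,50,95]).round(0))
print(P[:,0].min(),P[:,0].max())
for y in(70,300): print([np.median(Z[(abs(C[...,1]-y)<12)&(abs(C[...,0]-x)<8)&(Z>30)&(Z<140)]).round(1) for x in(430,550)])
E
```

```text
{'clock': 54.85, 'joints': [-0.968, 0.24, 1.507, -0.001, 1.394, 0.577], 'eef_pos': [332.774, -419.766, 251.682], 'eef_rot': [3.141, 0.001, 0.026], 'wrist_force': [-0.108, 0.202, 0.576], 'finger_force': 0.0, 'finger_gap': 46.96}
99 [505.73017933 -83.68541171 174.24883452] [[ 459. -106.  174.]
 [ 472.  -88.  164.]
 [ 488.  -86.  159.]
 [ 474.  -98.  154.]
 [ 480. -103.  147.]
 [ 484.  -94.  137.]
 [ 501. -100.  119.]]
ham ((549.2420654296875, -371.39599609375), (210.17921447753906, 74.46495056152344), 9.159073829650879)
440 [-372. -362. -352.]
500 [-371. -358. -350.]
560 [-372. -357. -349.]
628 [-388. -355. -324.]
443.183710673309 652.1936441415368
[np.float64(71.6), np.float64(72.7)]
[np.float64(70.8), np.float64(70.9)]
```

View pics/e2.png

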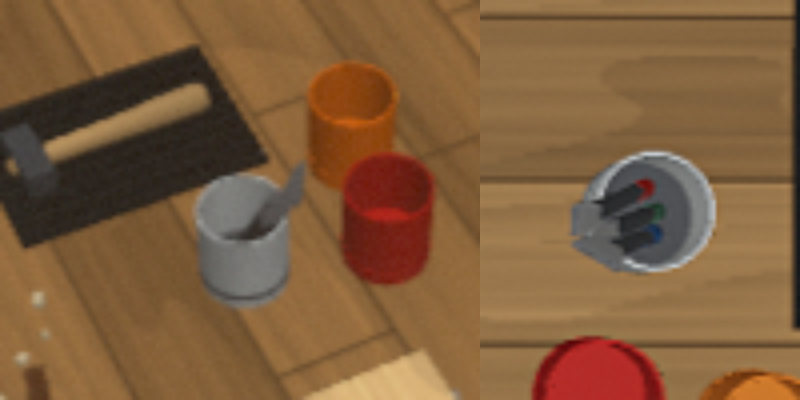

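The crops show the hammer in the middle of the mat, the three chisels standing cutting end up in the pot, and the lid shut. I'm handing the job in.

```bash
python3 -c "
from cell import manip
print(manip.sign_off())"
```

```text
the job is handed in; nothing more can be done
None
```

I handed the job in at about 55 s: the hammer lies on the mat, re-centred after it was knocked; the three chisels in the case (red, blue, green) stand cutting end up in the steel pot; the lid is shut; and the square, brush and mug were left alone.

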